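Hang the rinsed bus links to dry and set the drying timer

TASK

The bus links in the grey tote have just been rinsed: take every one of them out and hang it by its copper eye on the drying stand, each on a peg of its own. When all are hanging, turn the timer's black knob until the red pointer stands on the green mark. Do not knock over the flux bottle.

Things in the scene. Friction and masses are not known exactly. Their poses are not given: they have to be found in the camera images.
- tote: Grey open parts tote, fixed, 214 x 360 x 42 mm outside (x, y, z), walls and floor 4 mm thick; origin at the centre of its underside, long side along its y.
- link_1: Bus link (3 or 4 lie flat in the tote; may be absent): red bar with a flat copper eye at one end and a flat copper pad at the other, about 120 g; both faces alike. Origin: middle of the bar's underside. Bar along x (-36 to +37 mm), 10 wide, 10 thick: grip it across its width. Eye 54 mm outside, hole 26, 8 thick, centre x = +64, z = 5 mm. Pad x -54 to -36, 54 wide.
- link_1_eye (a point): Centre of the eye's hole of link_1.
- link_2: Another bus link, the same as link_1 (may be absent).
- link_2_eye (a point): Centre of the eye's hole of link_2.
- link_3: Another bus link, the same as link_1 (may be absent).
- link_3_eye (a point): Centre of the eye's hole of link_3.
- link_4: Another bus link, the same as link_1 (may be absent).
- link_4_eye (a point): Centre of the eye's hole of link_4.
- stand: Drying stand, fixed: dark foot 130 x 260 x 10 mm with a white upright panel towards its rear (front face x = +45 mm) and a 16 mm round bar along the panel's top (centre x = +50, z = 196 mm). Origin: centre of the foot's underside; front faces its -x. Four steel pegs rise out of the bar, 68 mm apart.
- peg_1: Steel peg 7 mm thick, 60 mm long, left-most seen from the robot. Origin on its axis at the root; its z runs along the peg to the tip, towards the robot and up, 50 degrees above level; its y is the stand's y; its x points back and up, square to the peg.
- peg_2: Second peg from the left, the same as peg_1.
- peg_3: Third peg from the left, the same as peg_1.
- peg_4: Right-most peg, the same as peg_1.
- timer: Flat grey drying timer, fixed, 170 x 116 x 40 mm; origin at the centre of its underside. Knob at its near end (x = -52 mm), round white dial, 106 mm across, at its far end (centre x = +28 mm).
- knob (a joint): Angle of the timer's black bar knob, 0 to 4.8 rad between stops, growing clockwise seen from above; at 0 the bar lies along the timer's x. The bar is 44 mm long, 11 mm wide, its top 75 mm above the bench, its grip part 26 mm high. It stays where it is left (friction 0.03 N m). It drives the pointer through a gear.
- knob_grip (a point): On the knob's axis, halfway up the bar's upper half (66 mm above the bench).
- pointer (a joint): Angle of the red pointer on the dial, always half the knob's angle, growing clockwise; at 0 it points 1.2 rad to the left (anticlockwise) of the timer's x axis. Too low to touch.
- pointer_tip (a point): Point on the red pointer's tip, 40 mm from the dial's centre.
- mark (a joint): Angle of the green mark on the dial's rim, same zero and sense as the pointer's; differs from start to start and stays put.
- mark_point (a point): Where the pointer's tip lies when the pointer stands exactly on the green mark (40 mm from the dial's centre).
- flux_bottle: Small loose bottle with a needle, 36 mm across, 98 mm high, standing behind the tote; bystander. Origin at the centre of its foot.
- side_cutters: Green-handled side cutters, 39 x 152 x 11 mm, lying loose on the bench in front of the tote; bystander.
- wick_reel: Blue reel of solder wick, 40 x 63 x 12 mm, lying loose between tote and parts box; bystander.

How it is judged:
By the outcome, as a careful person would: the job done as asked, in the order asked, and still so for the second after the job is handed in, with the robot touching nothing.
Of link_1, link_2, link_3, link_4 only 3 to 4 are there at a start; the rules pass over those that are not, and their reading is None.
At some moment in a run one of link_1, link_2, link_3, link_4 may be knocked a few centimetres aside while the robot is not near it.
Once in a run the grip may slacken for a moment while it holds something.
It also fails if it takes over 210 s, if anything falls off the work surface, if the arm or the gripper's body presses on something with over 40 N, if the wrist force passes 120 N, or if a joint passes its speed limit or range.

ROBOT

A 7-joint arm with a two-finger parallel gripper is mounted at the origin on a cart in front of the work surface, level with it; the furniture and walls round the work are solid. World frame = base frame: x ahead of the robot, y to its left, z up, the work surface at z = 0. Lengths are in mm, angles in rad, forces in N, time in s.
With the tool pointing down it reaches from about 400 to 875 mm from the base axis. Payload 4.4 kg.
Tool frame: the origin (TCP) lies at the very end of the fingers, on their centre line; the grasp point (between the pads) lies 19 mm behind it; z points along the fingers, y is the line along which they close (so a half turn about z gives the same grasp; the last joint's range is limited). The gripper opens to 85 mm and grips with 20 to 120 N. Pads are 22 mm wide; open, the fingers measure 114 mm over their backs; the gripper's body (76 mm by 85 mm) begins 54 mm behind the grasp point. The pads swing forward as they close: fully open they stand 13 mm farther back than shut.
Start: joints at [1.164, 0.628, 0.038, 1.517, -0.027, 0.996, -0.02], TCP at [217.285, -612.622, 231.313] pointing down, gripper open.
Joint ranges: [-3.06, 3.06], [-0.37, 2.12], [-1.25, 1.32], [0.18, 2.47], [-1.1, 4.24], [0.23, 1.98], [-2.94, 2.94]. Speed limits (rad/s): [2.57, 2.57, 3.14, 3.14, 3.14, 3.14, 3.14].

INTERFACE

Orientations are given as [roll, pitch, yaw] about the fixed x, y, z axes, in that order (R = Rz(yaw) Ry(pitch) Rx(roll)).
In Python, from cell import monitor, viewer, workorder gives the robot as it stands.
- The arm moves only by the tool arm_command, never from a script. Its argument "series" is one flat list of numbers, 5 for each row, row after row: the opening in per cent of the stroke, from 0 (shut) to 100 (fully open), then the shift along the tool's x, y, z in cm, then the turn about the tool's z in degrees. In form: [claw, x, y, z, roll, claw, x, y, z, roll, ...]. A call has exactly 5 rows; each row is the pose to reach, as a shift and turn from the pose commanded when the call began, along the tool's axes at that moment; what a row does not reach only later rows make up. A row lasts 1/12 s, in which the tool goes at most 41.7 mm and 7.16 degrees, less where a joint would pass 70% of its speed; a pose out of reach is approached as far as the arm can. A call with a gripper value outside its range is refused whole. The fingers move at their own pace and stop on an object; the grip force is fixed at half the most. Time passes only in rows, so rows that repeat a pose let the fingers close, or fill a call up. It gives the time, the measured TCP pose, the force, the opening and the grip force at its end, in the units of the state.
- monitor.read_state(): the state, without advancing time (a new reading comes with each control period).
- viewer.get_image(name): name is "side" or "top"; returns (picture, depth): 400x640x3 uint8, red, green, blue; 400x640 float32, mm along the optical axis (not along the pixel's ray), 0 where there is no reading.
- viewer.camera_model(name): a dict with "mtx" (3x3 intrinsics, pixels), "R" (3x3) and "t" (3): a world point X has camera coordinates R X + t. Camera axes: x right, y down, z forward; pixel columns grow to the right and rows downward; lengths in mm; the calibration is good to about 2 mm. A picture is of the moment at which its call begins. camera_model takes no time and is no camera call.
- workorder.finish_job(): hands the job in; it is judged then, once.
The state is a dict: "clock": time; "qpos": joint angles; "qd": joint speeds; "tau": joint torques, N m; "eef_pos": TCP position; "tool_rot": TCP orientation; "force": force on the tool from outside, world axes, zero at the start; "torque": the same for the moment, N m; "width": finger opening in mm; "gripper_force": force on a finger pad.
Only numpy, scipy, OpenCV 4.12 (cv2) and the standard library are available. Lean on these libraries where they do the work, as an engineer would, in place of code of your own. Each camera call takes 0.05 s, during which the arm holds its last target. There are 200 camera calls.

## Working session

There is one attempt and no reset: what is moved stays moved. The work goes in short steps, Python scripts to look and compute and a tool call to move; the robot and the scene stay as the last step left them, time stands still between calls to the robot, and variables do not carry over. Pictures are saved under pics/ and viewed, at most 14 in all, crops included, and the job is handed in when it is done.

Besides the shell and the picture viewer there is one more tool, called after "Request:" by a JSON object that holds its "api" and its "payload", one argument or row to a line. arm_command: Moves the arm, as the interface text tells. Its arguments: {"type":"object","properties":{"series":{"type":"array","items":{"type":"number"}}},"required":["series"]}

```bash
ls; mkdir -p pics
python3 - <<'E'
from cell import monitor, viewer
import cv2,numpy as np
s=monitor.read_state();print(s)
for n in("side","top"):
    p,d=viewer.get_image(n);cv2.imwrite(f"pics/{n}0.png",p[:,:,::-1]);np.save(f"pics/{n}0.npy",d)
    c=viewer.camera_model(n);print(n,{k:np.round(v,3).tolist() for k,v in c.items()})
E
```

```text
pics
{'clock': 0.0, 'qpos': array([ 1.16419317,  0.62936185,  0.03845512,  1.51836692, -0.02700194,
        0.9962938 , -0.01997308]), 'qd': array([-0.00143413,  0.00181772, -0.00059879,  0.00213496, -0.00029726,
        0.00068489, -0.00019538]), 'tau': array([-6.95745930e-04, -5.63395393e+01,  1.22630272e+00, -1.93442899e+01,
        1.11056969e-02,  1.06009954e-02, -1.29961961e-05]), 'eef_pos': array([ 217.07037775, -612.0202209 ,  230.3794849 ]), 'tool_rot': array([-3.13968141e+00,  3.21116524e-05,  3.40818432e-01]), 'force': array([-0.26786743,  0.0949736 ,  0.64552332]), 'torque': array([-0.03070141,  0.03418803,  0.00865969]), 'gripper_force': 0.0, 'width': 85.21831669964548}
side {'mtx': [[514.755, 0.0, 312.612], [0.0, 514.755, 199.656], [0.0, 0.0, 1.0]], 'R': [[-0.97, -0.241, -0.005], [-0.123, 0.512, -0.85], [0.208, -0.824, -0.527]], 't': [542.11, 167.278, 1325.794]}
top {'mtx': [[374.102, 0.0, 325.065], [0.0, 374.102, 199.652], [0.0, 0.0, 1.0]], 'R': [[0.024, -1.0, 0.006], [-0.999, -0.024, -0.047], [0.047, -0.005, -0.999]], 't': [4.723, 553.351, 1322.075]}
```

View pics/side0.png

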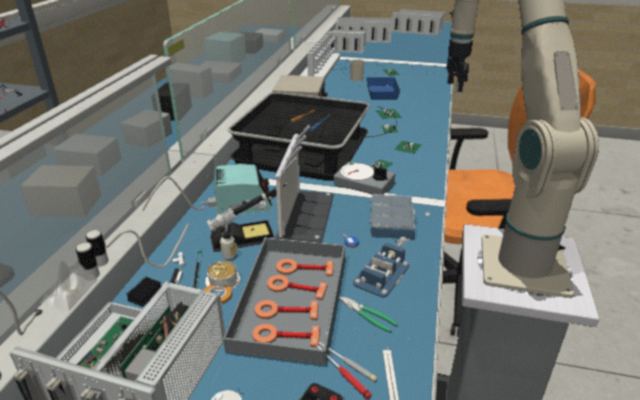

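View pics/top0.png

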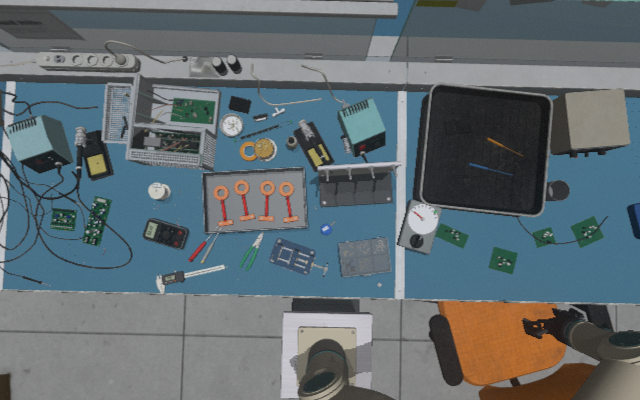

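```bash
cat > h.py <<'E'
import cv2,numpy as np
from cell import monitor, viewer
def grab(n="top"):
    p,d=viewer.get_image(n); return p,d,cloud(n,d)
def cloud(n,d):
    c=viewer.camera_model(n);h,w=d.shape
    u,v=np.meshgrid(np.arange(w),np.arange(h))
    r=np.stack([u,v,np.ones_like(u)],-1)@np.linalg.inv(c["mtx"]).T
    return (r*d[...,None]-c["t"])@c["R"]
def proj(n,X):
    c=viewer.camera_model(n);q=(np.atleast_2d(X)@c["R"].T+c["t"])@c["mtx"].T
    return q[:,:2]/q[:,2:]
def links(p,W,box=(480,760,0,450)):
    hsv=cv2.cvtColor(p,cv2.COLOR_RGB2HSV);H,S,V=cv2.split(hsv)
    m=((H<14)|(H>172))&(S>110)&(V>90)
    m&=(W[...,0]>box[0])&(W[...,0]<box[1])&(W[...,1]>box[2])&(W[...,1]<box[3])&(W[...,2]<40)
    n,l,s,_=cv2.connectedComponentsWithStats(m.astype(np.uint8),connectivity=8)
    out=[]
    for i in range(1,n):
        if s[i,4]<60: continue
        P=W[l==i];c=P[:,:2].mean(0);e,E=np.linalg.eigh(np.cov(P[:,:2].T));a=E[:,1]*np.sign(E[0,1])
        o=c-20*a
        out.append(dict(n=int(s[i,4]),o=np.round(o,1).tolist(),yaw=round(float(np.degrees(np.arctan2(a[1],a[0]))),1),eye=np.round(o+64*a,1).tolist(),z=round(float(np.median(P[:,2])),1),ex=np.round([((P[:,:2]-o)@a).min(),((P[:,:2]-o)@a).max()],0).tolist()))
    return out
E
python3 - <<'E'
from h import *
p=cv2.imread("pics/top0.png")[:,:,::-1].copy();W=cloud("top",np.load("pics/top0.npy"))
for l in links(p,W):print(l)
# stand: high points
r=W[150:215,310:410].reshape(-1,3);
hi=r[r[:,2]>185]
print("hi",len(hi),hi.min(0),hi.max(0))
b=hi[(hi[:,2]<210)];print("bar fit",np.polyfit(b[:,1],b[:,0],1),b.mean(0))
for q in np.round(hi[hi[:,2]>208][:60]).astype(int).tolist():print(q,end=" ")
# timer
print()
r=W[195:262,390:450].reshape(-1,3);C=p[195:262,390:450].reshape(-1,3).astype(int)
t=r[:,2]>30;print("timer",np.round(r[t].min(0)),np.round(r[t].max(0)))
for n,(mm) in dict(white=(C.min(1)>200)&t,red=(C[:,0]>150)&(C[:,1]<90)&t,green=(C[:,1]>C[:,0]+40)&(C[:,1]>C[:,2]+30)&t,knob=(r[:,2]>60)).items():
    print(n,mm.sum(),np.round(r[mm].mean(0),1) if mm.any() else "")
for n,(a,b,c,d) in dict(timer=(185,270,385,455),stand=(140,215,305,410)).items():
    cv2.imwrite(f"pics/{n}.png",cv2.resize(p[a:b,c:d,::-1],None,fx=6,fy=6,interpolation=2))
P=cv2.imread("pics/side0.png");cv2.imwrite("pics/stand_s.png",cv2.resize(P[115:255,240:400],None,fx=4.2,fy=4.2,interpolation=2))
E
```

```text
{'n': 218, 'o': [534.6, 305.2], 'yaw': 13.8, 'eye': [596.7, 320.4], 'z': 13.1, 'ex': [-59.0, 83.0]}
{'n': 199, 'o': [537.6, 227.5], 'yaw': -0.6, 'eye': [601.6, 226.8], 'z': 13.0, 'ex': [-56.0, 78.0]}
{'n': 198, 'o': [536.5, 149.7], 'yaw': 11.4, 'eye': [599.2, 162.3], 'z': 12.8, 'ex': [-60.0, 78.0]}
{'n': 169, 'o': [532.6, 384.4], 'yaw': 10.5, 'eye': [595.5, 396.0], 'z': 13.2, 'ex': [-51.0, 62.0]}
hi 568 [ 489.68686187 -212.44838738  193.36525762] [ 669.47511082   43.2108913  1346.74542273]
bar fit [-8.73552545e-02  6.44206214e+02] [651.50638391 -83.56875534 202.71346462]
[490, 24, 1347] [657, -137, 210] [658, -189, 208] [658, -201, 210] [653, -113, 209] [655, -183, 211] [655, -189, 209] [648, -15, 209] [648, -52, 210] [650, -122, 209] [490, 24, 1347] [645, -49, 209] [647, -113, 210] [648, -186, 212] [648, -188, 217] [641, 19, 208] [644, -119, 212] [644, -122, 212] [645, -186, 213] [644, -188, 219] [638, 18, 209] [639, -52, 210] [640, -118, 216] [640, -121, 215] [642, -185, 216] [641, -187, 221] [641, -190, 223] [635, 18, 208] [636, -52, 213] [636, -55, 214] [637, -119, 213] [637, -121, 218] [490, 24, 1347] [638, -187, 223] [637, -189, 227] [632, 18, 208] [631, 15, 212] [632, 12, 209] [632, -51, 218] [632, -54, 219] [633, -118, 221] [633, -120, 227] [634, -124, 220] [634, -186, 229] [634, -189, 229] [490, 24, 1347] [628, 18, 210] [628, 15, 214] [628, 12, 215] [629, -51, 222] [629, -54, 221] [629, -117, 228] [630, -120, 226] [629, -123, 229] [631, -186, 230] [630, -188, 234] [631, -191, 234] [624, 18, 216] [624, 15, 223] [624, 12, 220] 
timer [ 343. -419.   30.] [ 576.   24. 1347.]
white 507 [ 488.1 -321.6   44.5]
red 3 [ 506.  -307.3   41.8]
green 5 [ 519.9 -364.8   45.4]
knob 382 [ 534.2 -327.5  156.7]
```

View pics/timer.png

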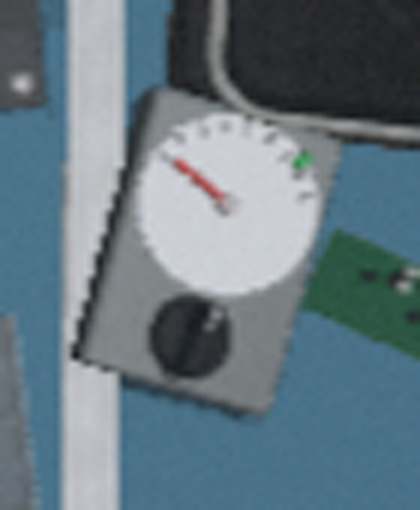

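View pics/stand.png

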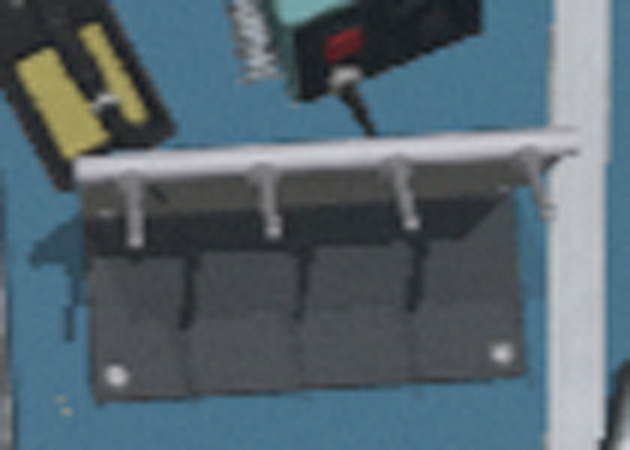

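View pics/stand_s.png

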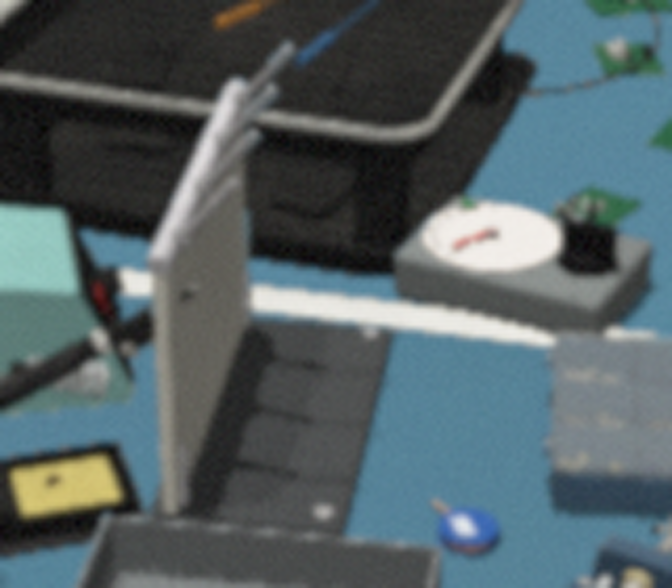

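```bash
sed -i 's/((H<14)|(H>172))&(S>110)&(V>90)/((H<20)|(H>170))\&(S>75)\&(V>70)/' h.py
python3 - <<'E'
from h import *
from scipy.optimize import least_squares
p=cv2.imread("pics/top0.png")[:,:,::-1].copy();W=cloud("top",np.load("pics/top0.npy"))
for l in links(p,W):print(l)
def Rz(a):return np.array([[np.cos(a),-np.sin(a),0],[np.sin(a),np.cos(a),0],[0,0,1]])
def stand(n,W):
    P=W.reshape(-1,3);P=P[(P[:,0]>570)&(P[:,0]<690)&(P[:,1]>-225)&(P[:,1]<55)&(P[:,2]>192)&(P[:,2]<275)]
    d=np.array([-np.cos(np.radians(50)),0,np.sin(np.radians(50))])
    def res(q):
        L=(P-[q[0],q[1],q[3]])@Rz(q[2])
        r=[np.abs(np.hypot(L[:,0]-50,L[:,2]-196)-8)+1e3*(abs(L[:,1])>135)]
        for y in(-102,-34,34,102):
            v=L-[50,y,196];t=np.clip(v@d,0,68);r.append(np.abs(np.linalg.norm(v-t[:,None]*d,axis=1)-3.5))
        return np.min(r,0)
    s=min((least_squares(res,[590,y,.087,0],loss="soft_l1",f_scale=2) for y in(-95,-85,-75)),key=lambda s:s.cost)
    q=s.x;print(n,len(P),np.round(q,3),s.cost/len(P))
    for y in(102,34,-34,-102):
        root=Rz(q[2])@[50,y,196]+[q[0],q[1],q[3]];print(np.round(root,1),"tip60",np.round(root+60*Rz(q[2])@d,1),"tip68",np.round(root+68*Rz(q[2])@d,1))
stand("top",W);stand("side",cloud("side",np.load("pics/side0.npy")))
# timer
P=W.reshape(-1,3);C=p.reshape(-1,3).astype(int)
t=(P[:,0]<580)&(P[:,0]>380)&(P[:,1]>-420)&(P[:,1]<-270)&(P[:,2]>30)&(P[:,2]<85)
Z=P[t];c=C[t]
R=cv2.minAreaRect(np.float32(Z[(Z[:,0]>400)&(Z[:,2]<50)][:,:2]));print(R)
for n,mm in dict(white=(c.min(1)>185),red=(c[:,0]>130)&(c[:,1]<110),green=(c[:,1]>c[:,0]+40)&(c[:,1]>c[:,2]+30),black=(c.max(1)<60),top=Z[:,2]>66).items():
    q=Z[mm];print(n,mm.sum(),np.round(q.mean(0),1),cv2.minAreaRect(np.float32(q[:,:2])))
E
```

```text
{'n': 147, 'o': [700.3, 296.3], 'yaw': 15.8, 'eye': [761.9, 313.7], 'z': 12.0, 'ex': [-14.0, 57.0]}
{'n': 256, 'o': [534.3, 305.1], 'yaw': 14.7, 'eye': [596.3, 321.2], 'z': 12.9, 'ex': [-60.0, 85.0]}
{'n': 238, 'o': [537.6, 226.9], 'yaw': 0.2, 'eye': [601.6, 227.2], 'z': 12.7, 'ex': [-55.0, 81.0]}
{'n': 246, 'o': [534.9, 148.3], 'yaw': 12.0, 'eye': [597.5, 161.6], 'z': 12.8, 'ex': [-59.0, 81.0]}
{'n': 200, 'o': [533.5, 384.7], 'yaw': 10.6, 'eye': [596.4, 396.5], 'z': 12.9, 'ex': [-52.0, 63.0]}
top 551 [ 6.03014e+02 -8.71770e+01  8.90000e-02  4.27000e-01] 1.2577288430573472
[643.8  18.9 196.4] tip60 [605.4  15.4 242.4] tip68 [600.2  15.  248.5]
[649.8 -48.9 196.4] tip60 [611.4 -52.3 242.4] tip68 [606.3 -52.8 248.5]
[ 655.8 -116.6  196.4] tip60 [ 617.4 -120.   242.4] tip68 [ 612.3 -120.5  248.5]
[ 661.9 -184.3  196.4] tip60 [ 623.4 -187.8  242.4] tip68 [ 618.3 -188.2  248.5]
side 469 [ 6.00366e+02 -8.62400e+01  8.40000e-02 -8.74000e-01] 1.159808095715338
[641.6  19.6 195.1] tip60 [603.2  16.4 241.1] tip68 [598.   15.9 247.2]
[647.3 -48.1 195.1] tip60 [608.9 -51.4 241.1] tip68 [603.8 -5
[... 244 characters left out ...]
861816406), 69.61547088623047)
white 580 [ 490.5 -323.3   41.9] ((493.5138854980469, -321.91973876953125), (100.24830627441406, 97.54398345947266), 24.614858627319336)
red 10 [ 507.7 -305.3   42.7] ((507.9311828613281, -305.0578308105469), (29.387081146240234, 2.034116268157959), 52.27501678466797)
green 5 [ 519.9 -364.8   45.4] ((519.557373046875, -365.0074157714844), (3.5329411029815674, 8.528841018676758), 1.5644317865371704)
black 144 [ 437.7 -302.    52.9] ((475.87396240234375, -324.2230224609375), (135.8549346923828, 173.1060333251953), 69.61547088623047)
top 48 [ 417.1 -302.7   73.8] ((416.5112609863281, -303.0023498535156), (10.674393653869629, 42.847740173339844), 70.02436065673828)
```

```bash
python3 - <<'E'
import re
s=open('h.py').read()
s=re.sub(r"    hsv=.*\n    m=.*\n","    C=p.astype(int);m=(C[...,0]-C[...,2]>35)&(C[...,0]-C[...,1]>25)\n",s)
s=s.replace("o=c-20*a","k=(P[:,:2]-c)@a;o=c+a*((k.min()+k.max())/2-18.5)").replace("box=(480,760","box=(460,680").replace("0,450)):","110,430)):")
open('h.py','w').write(s)
E
python3 - <<'E'
from h import *
p=cv2.imread("pics/top0.png")[:,:,::-1].copy();W=cloud("top",np.load("pics/top0.npy"))
for l in links(p,W):
    print(l)
cv2.imwrite("pics/tote.png",cv2.resize(p[160:240,195:315,::-1],None,fx=5,fy=5,interpolation=2))
E
```

```text
{'n': 280, 'o': [528.6, 305.2], 'yaw': 12.9, 'eye': [591.0, 319.5], 'z': 12.9, 'ex': [-54.0, 91.0]}
{'n': 278, 'o': [528.1, 227.4], 'yaw': -0.5, 'eye': [592.1, 226.9], 'z': 12.5, 'ex': [-53.0, 90.0]}
{'n': 280, 'o': [527.0, 148.2], 'yaw': 10.5, 'eye': [589.9, 159.8], 'z': 12.7, 'ex': [-54.0, 91.0]}
{'n': 258, 'o': [509.3, 379.2], 'yaw': 12.1, 'eye': [571.8, 392.6], 'z': 12.7, 'ex': [-53.0, 90.0]}
```

View pics/tote.png

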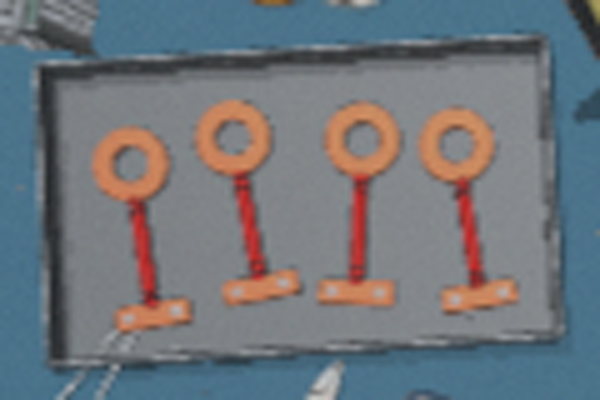

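```bash
cat >> h.py <<'E'
def to(x,y,z,yawdeg=None,cur=None):
    s=monitor.read_state() if cur is None else None
    p,w=(s["eef_pos"],s["tool_rot"][2]) if cur is None else (np.array(cur[:3],float),np.radians(cur[3]))
    d=np.array([x,y,z])-p;c,n=np.cos(w),np.sin(w)
    t=np.array([c*d[0]+n*d[1],n*d[0]-c*d[1],-d[2]])/10
    r=0 if yawdeg is None else (np.degrees(w)-yawdeg+90)%180-90
    print("tool cm",np.round(t,2),"roll",round(r,1),"len",round(np.linalg.norm(t),1),"from",np.round(p,1),round(np.degrees(w),1))
E
python3 - <<'E'
from h import *
to(430,-300,330,10.5)
to(527,148,330,10.5,cur=(430,-300,330,10.5))
to(527,148,80,10.5,cur=(527,148,330,10.5))
E
```

```text
tool cm [ 30.5  -22.3   -9.95] roll 9.0 len 39.1 from [ 217.1 -612.1  230.5] 19.5
tool cm [ 17.7  -42.28  -0.  ] roll 0.0 len 45.8 from [ 430. -300.  330.] 10.5
tool cm [ 0.  0. 25.] roll 0.0 len 25.0 from [527. 148. 330.] 10.5
```

Request:
{"api": "arm_command", "payload": {
  "series": [50,3.8,-2.8,-2,0,50,7.5,-5.6,-4,0,50,10.5,-7.8,-6,0,50,13,-9.5,-8,0,50,15.2,-11.2,-10,0]
}}

```text
clock: 0.52
eef_pos: [321.1, -458.0, 327.9]
tool_rot: [-3.139, 0.0, 0.341]
force: [1.3, -0.4, -0.1]
width: 42.8
gripper_force: 0.0
```

Request:
{"api": "arm_command", "payload": {
  "series": [50,3,-2.2,0,2,50,6,-4.5,0,4,50,9.1,-6.7,0,6,50,12.2,-9,0,8,50,15.3,-11.2,0,9]
}}

```text
clock: 0.93
eef_pos: [427.6, -301.8, 327.8]
tool_rot: [-3.141, 0.0, 0.182]
force: [0.8, -0.1, 0.2]
width: 42.7
gripper_force: 0.0
```

Request:
{"api": "arm_command", "payload": {
  "series": [50,1.2,-2.8,0,0,50,2.4,-5.6,0,0,50,3.6,-8.4,0,0,50,4.8,-11.2,0,0,50,5.9,-14.1,0,0]
}}

```text
clock: 1.35
eef_pos: [459.4, -152.8, 327.7]
tool_rot: [-3.141, 0.0, 0.184]
force: [-0.4, -0.6, -0.3]
width: 42.5
gripper_force: 0.0
```

Request:
{"api": "arm_command", "payload": {
  "series": [50,1.2,-2.8,0,0,50,2.4,-5.6,0,0,50,3.6,-8.4,0,0,50,4.8,-11.2,0,0,50,5.9,-14.1,0,0]
}}

```text
clock: 1.77
eef_pos: [491.6, -3.6, 327.7]
tool_rot: [3.141, 0.0, 0.183]
force: [1.1, -0.6, -0.0]
width: 42.7
gripper_force: 0.0
```

Request:
{"api": "arm_command", "payload": {
  "series": [50,1.2,-2.8,0,0,50,2.4,-5.6,0,0,50,3.6,-8.4,0,0,50,4.8,-11.2,0,0,50,5.9,-14.1,0,0]
}}

```text
clock: 2.18
eef_pos: [523.9, 145.7, 327.6]
tool_rot: [3.141, 0.001, 0.183]
force: [0.7, -0.3, 0.0]
width: 42.4
gripper_force: 0.0
```

Run:
```python
from h import *
p,d,W=grab()
for l in links(p,W):print(l)
to(527,148,80,10.5)
```

```text
{'n': 92, 'o': [583.2, 141.1], 'yaw': 44.9, 'eye': [628.5, 186.3], 'z': 12.5, 'ex': [-7.0, 44.0]}
{'n': 204, 'o': [508.6, 382.6], 'yaw': 15.3, 'eye': [570.3, 399.4], 'z': 12.9, 'ex': [-54.0, 91.0]}
{'n': 64, 'o': [482.9, 126.0], 'yaw': 34.9, 'eye': [535.4, 162.6], 'z': 13.6, 'ex': [-10.0, 47.0]}
tool cm [ 0.16  0.67 24.75] roll 0.5 len 24.8 from [524.1 154.2 327.5] 11.0
```

Request:
{"api": "arm_command", "payload": {
  "series": [50,0.2,0.6,4.1,0,50,0.2,0.6,8.2,0,50,0.2,0.6,12.3,0.5,50,0.2,0.6,16.4,0.5,50,0.2,0.6,20,0.5]
}}

```text
clock: 2.65
eef_pos: [526.0, 138.5, 125.6]
tool_rot: [3.141, 0.001, 0.175]
force: [0.3, -0.9, -0.2]
width: 42.7
gripper_force: 0.0
```

Request:
{"api": "arm_command", "payload": {
  "series": [50,0,0,3,0,50,0,0,6,0,50,0,0,8,0,50,0,0,9,0,50,0,0,9,0]
}}

```text
clock: 3.07
eef_pos: [525.3, 138.3, 35.7]
tool_rot: [3.141, 0.005, 0.175]
force: [0.4, 0.2, -0.0]
width: 43.0
gripper_force: 0.0
```

Run:
```python
from h import *
to(527,148,6,10.5)
p,d,W=grab("side")
cv2.imwrite("pics/s1.png",cv2.resize(p[220:370,210:390,::-1],None,fx=4,fy=4,interpolation=2))
for l in links(p,W):print(l)
```

```text
tool cm [ 0.34 -0.92  2.97] roll -0.5 len 3.1 from [525.3 138.3  35.7] 10.0
{'n': 486, 'o': [525.5, 150.1], 'yaw': 9.6, 'eye': [588.7, 160.7], 'z': 11.9, 'ex': [-55.0, 92.0]}
{'n': 540, 'o': [528.3, 229.6], 'yaw': -1.8, 'eye': [592.3, 227.5], 'z': 11.9, 'ex': [-56.0, 93.0]}
{'n': 647, 'o': [527.9, 307.0], 'yaw': 11.8, 'eye': [590.6, 320.1], 'z': 12.0, 'ex': [-55.0, 92.0]}
{'n': 662, 'o': [509.3, 379.9], 'yaw': 11.2, 'eye': [572.1, 392.3], 'z': 12.0, 'ex': [-53.0, 90.0]}
```

View pics/s1.png

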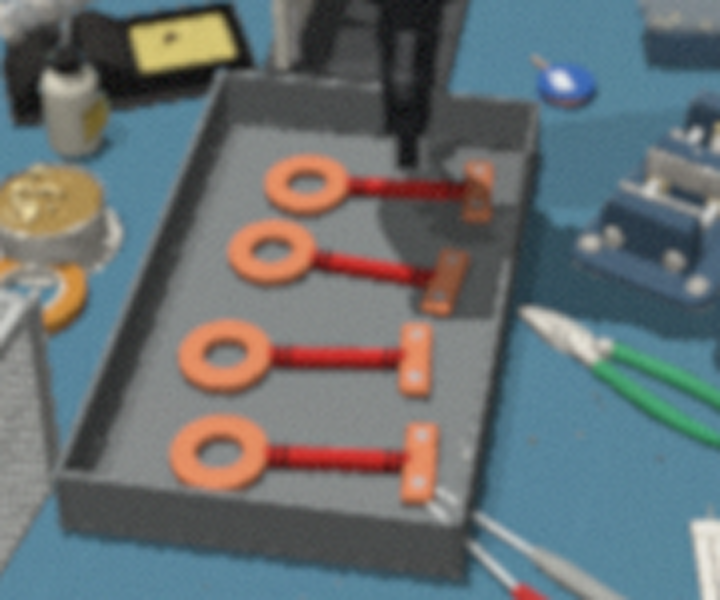

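Request:
{"api": "arm_command", "payload": {
  "series": [50,0.3,-1.0,0,-0.5,50,0.3,-1.0,1,-0.5,50,0.3,-1.0,2,-0.5,50,0.3,-1.0,2.9,-0.5,50,0.3,-1.0,2.9,-0.5]
}}

```text
clock: 3.53
eef_pos: [527.0, 148.9, 7.3]
tool_rot: [3.141, 0.003, 0.184]
force: [0.8, -0.1, 0.1]
width: 42.7
gripper_force: 0.0
```

Request:
{"api": "arm_command", "payload": {
  "series": [0,0,0,0,0,0,0,0,0,0,0,0,0,0,0,0,0,0,0,0,0,0,0,0,0]
}}

```text
clock: 3.95
eef_pos: [528.4, 149.1, 9.3]
tool_rot: [3.141, -0.001, 0.183]
force: [-0.1, -0.8, 2.5]
width: 7.5
gripper_force: 58.8
```

Request:
{"api": "arm_command", "payload": {
  "series": [0,0,0,0,0,0,0,0,0,0,0,0,0,-1,0,0,0,0,-2,0,0,0,0,-3,0]
}}

```text
clock: 4.37
eef_pos: [528.1, 149.6, 39.9]
tool_rot: [-3.141, -0.0, 0.184]
force: [0.4, -0.5, -1.6]
width: 7.7
gripper_force: 58.7
```

Run:
```python
from h import *
to(535,-195,300,5,cur=(528,150,300,10.5))
```

```text
tool cm [-5.6  34.05 -0.  ] roll 5.5 len 34.5 from [528. 150. 300.] 10.5
```

Request:
{"api": "arm_command", "payload": {
  "series": [0,0,0,-3,0,0,0,0,-6,0,0,0,0,-9,0,0,0,0,-12,0,0,0,0,-15,0]
}}

```text
clock: 4.78
eef_pos: [527.9, 149.3, 191.5]
tool_rot: [-3.141, -0.001, 0.184]
force: [-0.2, 0.9, -1.4]
width: 7.6
gripper_force: 58.8
```

Request:
{"api": "arm_command", "payload": {
  "series": [0,0,0,-3,0,0,0,0,-6,0,0,0,0,-9,0,0,0,0,-11,0,0,0,0,-11,0]
}}

```text
clock: 5.2
eef_pos: [530.4, 150.3, 304.7]
tool_rot: [-3.14, -0.01, 0.184]
force: [0.9, 0.4, -1.2]
width: 7.5
gripper_force: 58.8
```

Request:
{"api": "arm_command", "payload": {
  "series": [0,-0.3,2,0,0,0,-0.8,5,0,0,0,-1.3,8,0,0,0,-1.8,11,0,0,0,-2.3,14,0,0]
}}

```text
clock: 5.62
eef_pos: [530.1, 6.3, 298.8]
tool_rot: [-3.142, 0.001, 0.184]
force: [1.3, 0.0, -0.9]
width: 7.4
gripper_force: 58.8
```

Request:
{"api": "arm_command", "payload": {
  "series": [0,-0.5,3,0,0,0,-1,6,0,0,0,-1.5,9,0,0,0,-2,12,0,0,0,-2.5,15,0,0]
}}

```text
clock: 6.03
eef_pos: [533.0, -145.7, 298.8]
tool_rot: [-3.141, 0.001, 0.184]
force: [1.0, 0.1, -1.7]
width: 7.5
gripper_force: 58.8
```

Request:
{"api": "arm_command", "payload": {
  "series": [0,-0.4,2,0,2,0,-0.8,4,0,4,0,-0.8,5,0,5.5,0,-0.8,5,0,5.5,0,-0.8,5,0,5.5]
}}

```text
clock: 6.45
eef_pos: [535.1, -194.2, 298.7]
tool_rot: [-3.14, 0.0, 0.088]
force: [0.4, 0.5, -0.8]
width: 7.4
gripper_force: 58.8
```

```bash
cat >> h.py <<'E'
def held(tag,pic=False):
    s=monitor.read_state();x,y,z=s["eef_pos"];w=s["tool_rot"][2]
    for n in("side",):
        p,d,W=grab(n);C=p.astype(int);L=W-[x,y,z];a=L[...,0]*np.cos(w)+L[...,1]*np.sin(w);b=-L[...,0]*np.sin(w)+L[...,1]*np.cos(w)
        m=(C[...,0]-C[...,2]>35)&(C[...,0]-C[...,1]>25)&(abs(L[...,2])<45)&(abs(a)<140)&(abs(b)<60)
        e=m&(a>25);k=m&(a<-25)
        P=np.c_[a[e],b[e],L[...,2][e]]
        print(n,"n",m.sum(),"eye n",e.sum(),"a",np.round(np.percentile(P[:,0],[1,99]),1),"b",np.round(np.percentile(P[:,1],[1,99]),1),"z",np.round(np.median(P[:,2]),1),"zslope",np.round(np.polyfit(P[:,0],P[:,2],1)[0],3))
        if k.any():print("pad a,b,z",np.round([np.median(a[k]),np.median(b[k]),np.median(L[...,2][k])],1))
        if pic:
            u,v=proj(n,[x,y,z])[0].astype(int);cv2.imwrite(f"pics/{tag}.png",cv2.resize(p[max(v-75,0):v+75,max(u-100,0):u+100,::-1],None,fx=4,fy=4,interpolation=2))
    print("force",np.round(s["force"],1),s["gripper_force"],s["width"],"clock",s["clock"])
E
python3 - <<'E'
from h import *
held("h1",True)
to(537,-194.7,269,5)
E
```

```text
side n 269 eye n 151 a [27.7 83.3] b [-23.1  28.5] z 1.8 zslope 0.005
pad a,b,z [-45.4   6.3   2.8]
force [ 0.4  0.5 -0.8] 58.83929908275604 7.392879136785608 clock 6.45
tool cm [0.16 0.16 2.97] roll 0.2 len 3.0 from [ 535.2 -193.2  298.7] 5.2
```

View pics/h1.png

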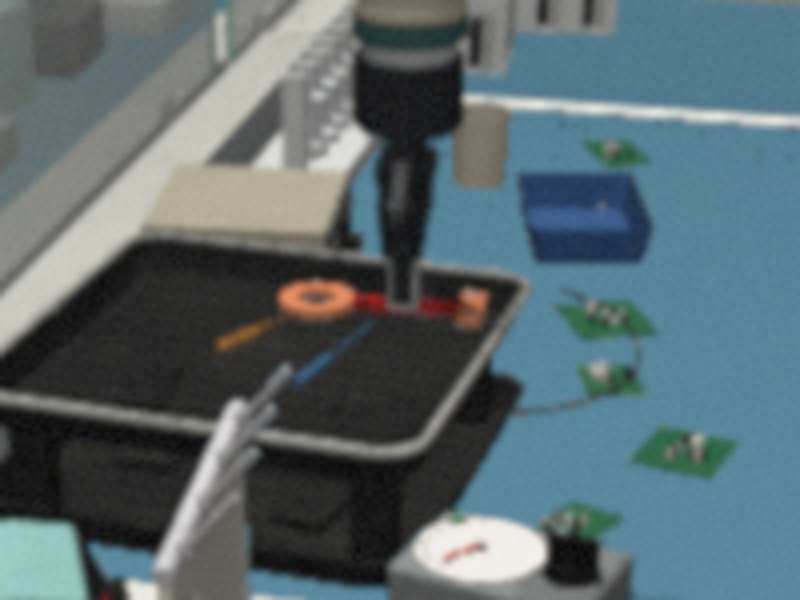

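Request:
{"api": "arm_command", "payload": {
  "series": [0,0.2,0.3,1,0,0,0.2,0.3,2,0,0,0.2,0.3,2.9,0,0,0.2,0.3,2.9,0,0,0.2,0.3,2.9,0]
}}

```text
clock: 6.92
eef_pos: [536.9, -197.3, 268.7]
tool_rot: [-3.14, 0.002, 0.088]
force: [0.5, 0.3, -0.9]
width: 7.3
gripper_force: 58.8
```

Run:
```python
from h import *
held("h2",True)
to(537.7,-196.8,270,5)
```

```text
side n 266 eye n 151 a [26.8 86. ] b [-22.7  27.6] z 1.8 zslope 0.001
pad a,b,z [-46.    5.4   2.7]
force [ 0.5  0.3 -0.9] 58.838303089141846 7.33315967632095 clock 6.9167
tool cm [ 0.04 -0.07 -0.05] roll 0.1 len 0.1 from [ 537.4 -197.6  269.5] 5.1
```

View pics/h2.png

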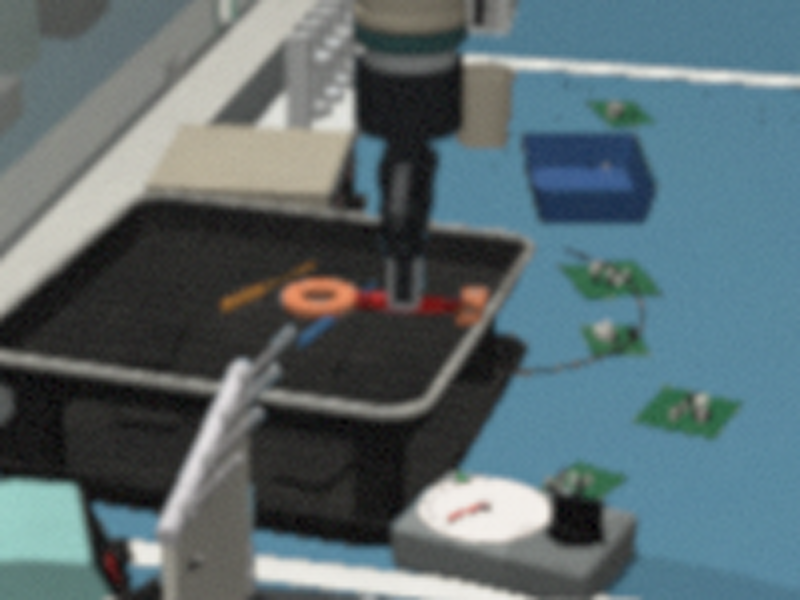

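Request:
{"api": "arm_command", "payload": {
  "series": [0,0.6,0,0.7,0,0,1.2,0,1.4,0,0,1.8,0,2.1,0,0,2.4,0,2.8,0,0,2.8,0,3.4,0]
}}

```text
clock: 7.38
eef_pos: [566.2, -195.1, 234.7]
tool_rot: [-3.141, 0.0, 0.088]
force: [-0.8, 0.0, -1.2]
width: 7.4
gripper_force: 58.9
```

Request:
{"api": "arm_command", "payload": {
  "series": [0,0.5,0,0.6,0,0,1,0,1.2,0,0,1.5,0,1.8,0,0,1.7,0,2.0,0,0,1.7,0,2.0,0]
}}

```text
clock: 7.8
eef_pos: [582.5, -193.7, 215.1]
tool_rot: [-3.141, 0.001, 0.088]
force: [-0.9, -0.5, -0.8]
width: 8.1
gripper_force: 58.8
```

Run:
```python
from h import *
held("h3",True)
```

```text
side n 242 eye n 130 a [27.2 85.4] b [-21.7  26.9] z 2.1 zslope -0.03
pad a,b,z [-47.    4.9   2.8]
force [-0.9 -0.5 -0.8] 58.84823441505432 8.067346537003068 clock 7.8
```

View pics/h3.png

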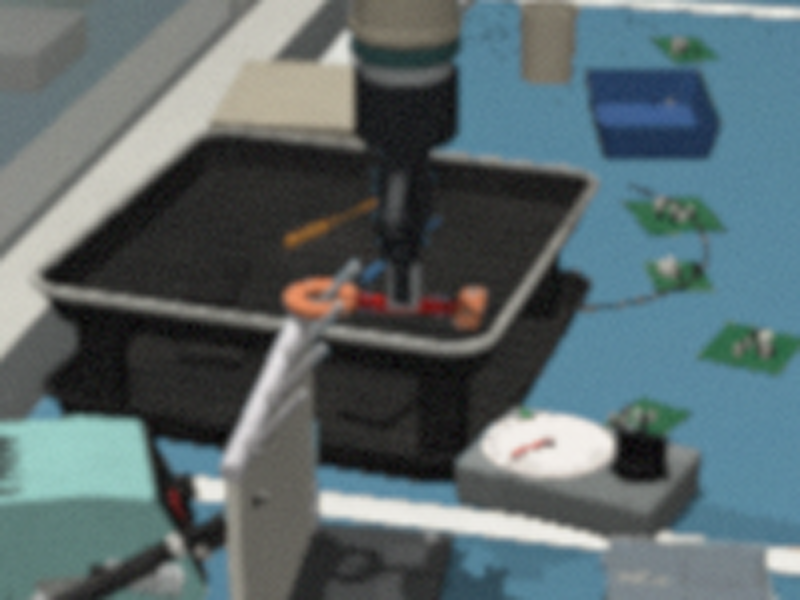

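Request:
{"api": "arm_command", "payload": {
  "series": [40,0,0,0,0,40,0,0,0,0,40,0,0,0,0,40,0,0,0,0,40,0,0,0,0]
}}

```text
clock: 8.27
eef_pos: [582.4, -194.1, 216.3]
tool_rot: [3.141, -0.001, 0.088]
force: [0.4, -0.1, -0.4]
width: 34.3
gripper_force: 0.0
```

Request:
{"api": "arm_command", "payload": {
  "series": [40,0,0,-1,0,40,0,0,-3,0,40,0,0,-5.5,0,40,-1,0,-8,0,40,-2,0,-8,0]
}}

```text
clock: 8.68
eef_pos: [565.4, -196.4, 301.8]
tool_rot: [3.138, -0.01, 0.088]
force: [0.4, -0.2, 0.0]
width: 34.3
gripper_force: 0.0
```

Run:
```python
from h import *
p,d,W=grab("side")
for l in links(p,W):print(l)
s=monitor.read_state();print(s["eef_pos"],s["width"])
P,d,W=grab("top");a=cv2.resize(p[110:260,230:430,::-1],None,fx=3,fy=3,interpolation=2);b=cv2.resize(P[140:215,305:410,::-1],None,fx=4,fy=4,interpolation=2)
o=np.zeros((max(a.shape[0],b.shape[0])+0,0,3),np.uint8)
o=np.zeros((600,800,3),np.uint8);o[:450,:600]=a;o[300:600,380:800]=b;cv2.imwrite("pics/r1.png",o)
```

```text
{'n': 556, 'o': [527.6, 228.8], 'yaw': -1.2, 'eye': [591.6, 227.4], 'z': 11.7, 'ex': [-55.0, 92.0]}
{'n': 645, 'o': [528.0, 307.1], 'yaw': 11.4, 'eye': [590.7, 319.8], 'z': 12.0, 'ex': [-55.0, 92.0]}
{'n': 659, 'o': [507.2, 379.3], 'yaw': 11.5, 'eye': [569.9, 392.0], 'z': 12.2, 'ex': [-54.0, 91.0]}
[ 561.8749719  -196.86279213  299.75271853] 34.10820550784022
```

View pics/r1.png

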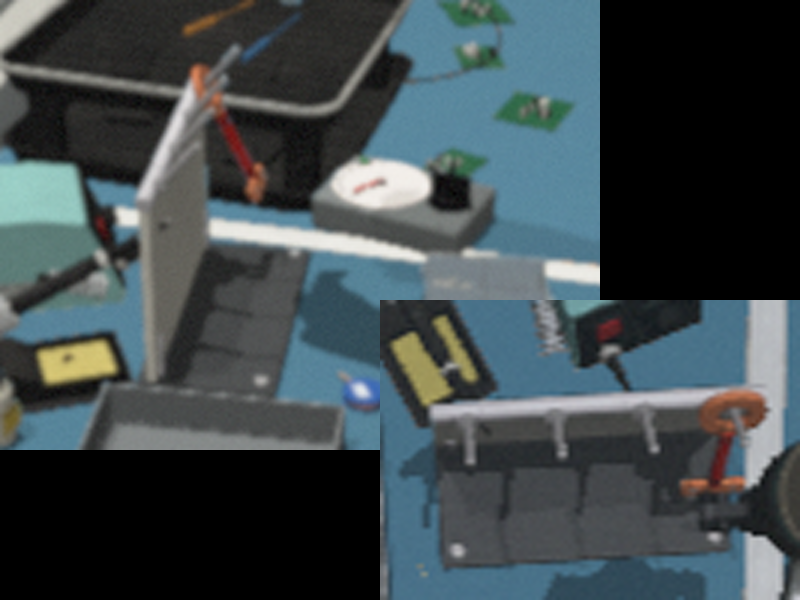

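Run:
```python
from h import *
to(528,228,300,-1,cur=(562.3,-196.3,296,5.04))
```

```text
tool cm [  0.31 -42.57  -0.4 ] roll 6.0 len 42.6 from [ 562.3 -196.3  296. ] 5.0
```

Request:
{"api": "arm_command", "payload": {
  "series": [40,0,-2,0,0,40,0,-5,0,0,40,0.1,-8.5,0,0,40,0.1,-12,0,0,40,0.1,-16,0,0]
}}

```text
clock: 9.2
eef_pos: [549.1, -35.8, 295.4]
tool_rot: [3.141, 0.001, 0.086]
force: [1.3, 0.2, 0.0]
width: 34.4
gripper_force: 0.0
```

Request:
{"api": "arm_command", "payload": {
  "series": [45,0,-4,0,0,45,0,-8,0,0,45,0.1,-11.5,0,0,45,0.1,-14,0,0,45,0.1,-16,0,0]
}}

```text
clock: 9.62
eef_pos: [535.6, 126.9, 295.5]
tool_rot: [-3.14, 0.001, 0.091]
force: [0.2, -0.2, 0.7]
width: 38.8
gripper_force: 0.0
```

Request:
{"api": "arm_command", "payload": {
  "series": [50,0,-3,0,2,50,0,-6,2,4,50,0.1,-9,4,6,50,0.1,-10.6,6,6,50,0.1,-10.6,8,6]
}}

```text
clock: 10.03
eef_pos: [526.6, 235.2, 214.6]
tool_rot: [-3.138, 0.001, -0.01]
force: [0.8, -0.5, 0.3]
width: 42.5
gripper_force: 0.0
```

Request:
{"api": "arm_command", "payload": {
  "series": [50,0,0,4,0,50,0,0,8,0,50,0,0,12,0,50,0,0,15,0,50,0,0,15,0]
}}

```text
clock: 10.45
eef_pos: [523.4, 227.1, 59.5]
tool_rot: [3.136, 0.011, -0.017]
force: [-0.3, -0.3, -0.3]
width: 42.5
gripper_force: 0.0
```

Run:
```python
from h import *
p,d,W=grab("side")
for l in links(p,W):print(l)
to(528,228.3,7,-1)
```

```text
{'n': 540, 'o': [528.1, 228.8], 'yaw': -0.9, 'eye': [592.1, 227.8], 'z': 11.9, 'ex': [-55.0, 92.0]}
{'n': 633, 'o': [527.8, 307.2], 'yaw': 11.6, 'eye': [590.5, 320.1], 'z': 11.9, 'ex': [-55.0, 92.0]}
{'n': 669, 'o': [507.2, 378.9], 'yaw': 11.9, 'eye': [569.8, 392.0], 'z': 12.0, 'ex': [-55.0, 92.0]}
tool cm [ 0.25 -0.04  5.57] roll 0.0 len 5.6 from [525.5 228.   62.7] -1.0
```

Request:
{"api": "arm_command", "payload": {
  "series": [50,0.2,0,2,0,50,0.2,0,4,0,50,0.2,0,5.2,0,50,0.2,0,5.7,0,50,0.2,0,5.7,0]
}}

```text
clock: 10.92
eef_pos: [530.2, 229.0, 9.2]
tool_rot: [-3.142, 0.0, -0.017]
force: [0.4, -0.2, -0.1]
width: 43.1
gripper_force: 0.0
```

Request:
{"api": "arm_command", "payload": {
  "series": [0,0,0,0,0,0,0,0,0,0,0,0,0,0,0,0,0,0,0,0,0,0,0,0,0]
}}

```text
clock: 11.33
eef_pos: [530.9, 229.1, 10.3]
tool_rot: [-3.141, -0.002, -0.017]
force: [-0.2, -0.5, 5.7]
width: 6.9
gripper_force: 58.8
```

Request:
{"api": "arm_command", "payload": {
  "series": [0,0,0,0,0,0,0,0,-2,0,0,0,0,-5,0,0,0,0,-9,0,0,0,0,-12,0]
}}

```text
clock: 11.75
eef_pos: [530.3, 228.9, 131.4]
tool_rot: [-3.141, -0.001, -0.017]
force: [1.1, 0.1, -0.9]
width: 7.0
gripper_force: 58.9
```

Request:
{"api": "arm_command", "payload": {
  "series": [0,0,0,-4,0,0,0,0,-8,0,0,0,0,-12,0,0,0,0,-16,0,0,0,0,-18,0]
}}

```text
clock: 12.17
eef_pos: [531.5, 229.6, 314.7]
tool_rot: [-3.138, -0.007, -0.017]
force: [0.7, 0.2, -1.5]
width: 6.8
gripper_force: 58.9
```

Run:
```python
from h import *
held("x")
s=np.radians(5)
for i,(rx,ry) in enumerate([(641.6,19.6),(647.3,-48.1),(653.1,-115.9)]):
    for S in(95,25):
        e=np.array([rx,ry,195.1])+S*np.array([-.6428*np.cos(s),-.6428*np.sin(s),.766])
        print("peg",i+1,"s",S,"eye",np.round(e,1),"tcp",np.round(e-[60.5*np.cos(s)-2.5*np.sin(s),60.5*np.sin(s)+2.5*np.cos(s),-2],1))
to(531.5,-129,302,5)
```

```text
side n 451 eye n 274 a [25.8 82.6] b [-22.8  27.9] z 1.5 zslope 0.008
pad a,b,z [-49.2   6.    1.2]
force [ 0.7  0.2 -1.5] 58.8934600353241 6.802831601791591 clock 12.1667
peg 1 s 95 eye [580.8  14.3 267.9] tcp [520.7   6.5 269.9]
peg 1 s 25 eye [625.6  18.2 214.2] tcp [565.5  10.4 216.2]
peg 2 s 95 eye [586.5 -53.4 267.9] tcp [526.4 -61.2 269.9]
peg 2 s 25 eye [631.3 -49.5 214.2] tcp [571.2 -57.3 216.2]
peg 3 s 95 eye [ 592.3 -121.2  267.9] tcp [ 532.2 -129.   269.9]
peg 3 s 25 eye [ 637.1 -117.3  214.2] tcp [ 577.  -125.1  216.2]
tool cm [ 0.49 35.92  1.51] roll -6.0 len 36.0 from [532.8 230.2 317.1] -1.0
```

Request:
{"api": "arm_command", "payload": {
  "series": [0,0,2,0,0,0,0.1,5,0,0,0,0.2,8,0,0,0,0.3,11.5,0,0,0,0.4,15,0,0]
}}

```text
clock: 12.63
eef_pos: [530.7, 77.6, 308.9]
tool_rot: [3.142, 0.0, -0.016]
force: [0.7, -0.6, -0.5]
width: 7.1
gripper_force: 58.9
```

Request:
{"api": "arm_command", "payload": {
  "series": [0,0.1,3.5,0,-1,0,0.2,7,0,-2,0,0.3,10,0,-3,0,0.4,13,0,-4,0,0.4,15,0,-6]
}}

```text
clock: 13.05
eef_pos: [532.0, -75.1, 308.8]
tool_rot: [3.14, 0.001, 0.085]
force: [-0.5, 0.6, -1.1]
width: 7.4
gripper_force: 58.9
```

Run:
```python
from h import *
to(533.5,-129,271,5)
```

```text
tool cm [-0.31  5.38  3.78] roll -0.1 len 6.6 from [532.  -75.1 308.8] 4.9
```

Request:
{"api": "arm_command", "payload": {
  "series": [0,-0.2,2,0,0,0,-0.3,4,0,0,0,-0.3,5.4,1.5,0,0,-0.3,5.4,3,0,0,-0.3,5.4,3,0]
}}

```text
clock: 13.47
eef_pos: [532.1, -126.2, 276.2]
tool_rot: [-3.14, 0.006, 0.085]
force: [-0.6, -0.1, -2.3]
width: 7.4
gripper_force: 58.9
```

Run:
```python
from h import *
held("x");to(533.5,-129,271,5)
```

```text
side n 293 eye n 163 a [27. 83.] b [-23.9  29.3] z 0.2 zslope -0.01
pad a,b,z [-47.1   6.3   2.3]
force [-0.6 -0.1 -2.3] 58.874255418777466 7.399316426200906 clock 13.4667
tool cm [0.01 0.38 0.66] roll -0.0 len 0.8 from [ 533.1 -125.2  277.6] 5.0
```

Request:
{"api": "arm_command", "payload": {
  "series": [0,0.1,0.4,0.5,0,0,0.1,0.4,0.6,0,0,0.8,0.4,1.4,0,0,1.5,0.4,2.2,0,0,2.1,0.4,3,0]
}}

```text
clock: 13.93
eef_pos: [557.2, -126.9, 248.4]
tool_rot: [-3.142, -0.001, 0.088]
force: [0.1, 0.3, -2.9]
width: 6.8
gripper_force: 58.9
```

Request:
{"api": "arm_command", "payload": {
  "series": [0,0.6,0,0.7,0,0,1.2,0,1.4,0,0,1.8,0,2.1,0,0,2.4,0,2.9,0,0,2.4,0,2.9,0]
}}

```text
clock: 14.35
eef_pos: [580.6, -124.7, 217.8]
tool_rot: [-3.141, 0.001, 0.088]
force: [0.3, 0.8, -2.4]
width: 7.4
gripper_force: 58.8
```

Run:
```python
from h import *
held("h4",True);to(578.5,-125,217,5)
```

```text
side n 299 eye n 169 a [26.4 84.1] b [-59.1  28. ] z -0.3 zslope -0.035
pad a,b,z [-47.1   5.    2.4]
force [ 0.3  0.8 -2.4] 58.75166952610016 7.372564340438395 clock 14.35
tool cm [-0.18 -0.    0.16] roll 0.1 len 0.2 from [ 580.3 -124.9  218.6] 5.1
```

View pics/h4.png

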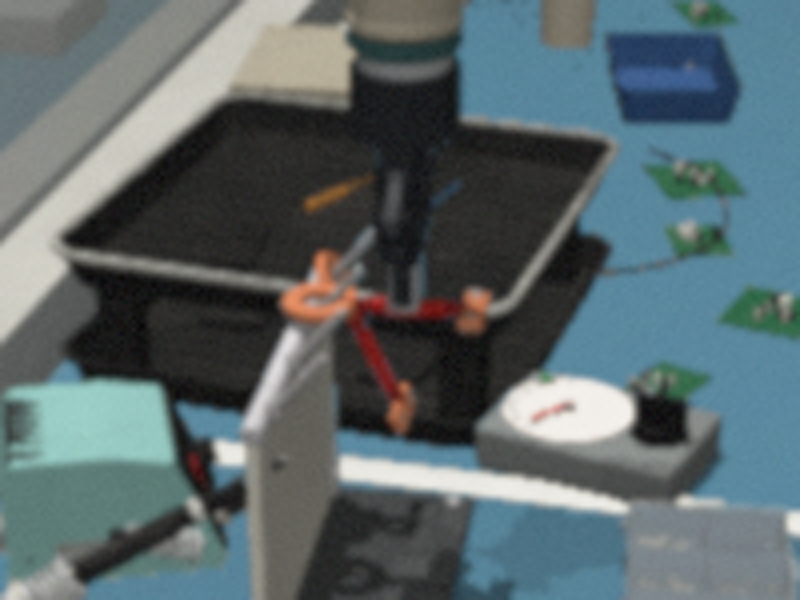

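Request:
{"api": "arm_command", "payload": {
  "series": [40,0,0,0,0,40,0,0,0,0,40,0,0,0,0,40,0,0,0,0,40,0,0,0,0]
}}

```text
clock: 14.82
eef_pos: [580.2, -125.5, 220.6]
tool_rot: [3.141, -0.002, 0.088]
force: [0.9, 0.2, -0.2]
width: 34.0
gripper_force: 0.0
```

Request:
{"api": "arm_command", "payload": {
  "series": [40,0,0,-1,0,40,0,0,-3,0,40,0,0,-5.5,0,40,-1,0,-8,0,40,-2,0,-8,0]
}}

```text
clock: 15.23
eef_pos: [563.1, -127.6, 305.8]
tool_rot: [3.139, -0.01, 0.088]
force: [0.8, 0.3, 0.4]
width: 34.7
gripper_force: 0.0
```

```bash
cat >> h.py <<'E'
def hung():
    p,d,W=grab("side");C=p.astype(int)
    m=(C[...,0]-C[...,2]>35)&(C[...,0]-C[...,1]>25)&(W[...,0]>540)&(W[...,0]<690)&(W[...,1]>-240)&(W[...,1]<60)&(W[...,2]>60)&(W[...,2]<260)
    n,l,s,_=cv2.connectedComponentsWithStats(m.astype(np.uint8),connectivity=8)
    for i in range(1,n):
        if s[i,4]>25:
            P=W[l==i];print("hung",s[i,4],np.round(P.min(0)),np.round(P.max(0)))
    for q in links(p,W):print(q)
E
python3 - <<'E'
from h import *
hung()
to(528,307,310,11.7,cur=(560,-126.5,297.5,5.05))
E
```

```text
hung 106 [ 625. -214.  201.] [660. -51. 224.]
hung 330 [ 584. -222.   90.] [643.  10. 244.]
{'n': 645, 'o': [527.8, 307.0], 'yaw': 11.9, 'eye': [590.4, 320.2], 'z': 12.1, 'ex': [-55.0, 92.0]}
{'n': 657, 'o': [507.5, 379.7], 'yaw': 11.2, 'eye': [570.3, 392.1], 'z': 12.1, 'ex': [-55.0, 92.0]}
tool cm [  0.63 -43.46  -1.25] roll -6.7 len 43.5 from [ 560.  -126.5  297.5] 5.0
```

Request:
{"api": "arm_command", "payload": {
  "series": [40,0,-2,0,0,40,0,-5,0,0,40,0.1,-8.5,0,0,40,0.1,-12,0,0,40,0.2,-16,0,0]
}}

```text
clock: 15.7
eef_pos: [547.6, 32.6, 300.1]
tool_rot: [3.141, 0.0, 0.085]
force: [0.7, 1.0, -0.3]
width: 33.8
gripper_force: 0.0
```

Request:
{"api": "arm_command", "payload": {
  "series": [45,0,-4,0,0,45,0,-8,0,0,45,0.1,-11.5,0,0,45,0.1,-14,0,0,45,0.2,-16,0,0]
}}

```text
clock: 16.12
eef_pos: [534.9, 195.5, 300.1]
tool_rot: [-3.14, 0.0, 0.091]
force: [0.5, 0.3, -0.9]
width: 38.3
gripper_force: 0.0
```

Request:
{"api": "arm_command", "payload": {
  "series": [50,0,-3,0,-2,50,0.1,-6,2,-4,50,0.2,-9,4,-6,50,0.2,-11.3,6,-6.7,50,0.2,-11.4,8,-6.7]
}}

```text
clock: 16.53
eef_pos: [525.9, 312.9, 219.2]
tool_rot: [-3.136, -0.001, 0.212]
force: [-0.1, -0.2, -0.6]
width: 42.6
gripper_force: 0.0
```

Request:
{"api": "arm_command", "payload": {
  "series": [50,0,0,4,0,50,0,0,8,0,50,0,0,12,0,50,0,0,15,0,50,0,0,15,0]
}}

```text
clock: 16.95
eef_pos: [523.7, 303.1, 63.8]
tool_rot: [3.137, 0.011, 0.205]
force: [-0.3, -0.1, 0.2]
width: 42.6
gripper_force: 0.0
```

Run:
```python
from h import *
hung()
to(528,307,7,11.7)
```

```text
hung 88 [ 583. -203.   93.] [601. -93. 121.]
{'n': 624, 'o': [527.9, 306.9], 'yaw': 12.2, 'eye': [590.5, 320.4], 'z': 11.9, 'ex': [-55.0, 92.0]}
{'n': 639, 'o': [508.5, 380.8], 'yaw': 10.0, 'eye': [571.6, 391.9], 'z': 12.3, 'ex': [-54.0, 91.0]}
tool cm [ 0.29 -0.21  6.  ] roll 0.0 len 6.0 from [525.6 304.4  67. ] 11.7
```

Request:
{"api": "arm_command", "payload": {
  "series": [50,0,-0.2,2,0,50,0,-0.2,4,0,50,0,-0.2,5.7,0,50,0,-0.2,6.2,0,50,0,-0.2,6.2,0]
}}

```text
clock: 17.42
eef_pos: [528.1, 308.1, 8.8]
tool_rot: [-3.141, -0.001, 0.205]
force: [-0.3, -0.7, -1.1]
width: 42.4
gripper_force: 0.0
```

Request:
{"api": "arm_command", "payload": {
  "series": [0,0,0,0,0,0,0,0,0,0,0,0,0,0,0,0,0,0,0,0,0,0,0,0,0]
}}

```text
clock: 17.83
eef_pos: [528.7, 308.2, 9.9]
tool_rot: [-3.141, -0.003, 0.204]
force: [-0.8, -0.5, 6.6]
width: 7.3
gripper_force: 58.7
```

Request:
{"api": "arm_command", "payload": {
  "series": [0,0,0,0,0,0,0,0,-2,0,0,0,0,-5,0,0,0,0,-9,0,0,0,0,-12,0]
}}

```text
clock: 18.25
eef_pos: [527.9, 308.0, 130.9]
tool_rot: [-3.141, -0.002, 0.205]
force: [-0.2, 0.5, -0.6]
width: 7.2
gripper_force: 58.9
```

Request:
{"api": "arm_command", "payload": {
  "series": [0,0,0,-4,0,0,0,0,-8,0,0,0,0,-12,0,0,0,0,-16,0,0,0,0,-18,0]
}}

```text
clock: 18.67
eef_pos: [528.9, 308.7, 314.4]
tool_rot: [-3.139, -0.008, 0.205]
force: [0.8, 0.4, -1.3]
width: 7.2
gripper_force: 58.9
```

Run:
```python
from h import *
held("x");to(527.5,-61,305,5)
```

```text
side n 573 eye n 330 a [26.9 85.2] b [-21.8  27.4] z 2.1 zslope 0.01
pad a,b,z [-44.9   5.    2. ]
force [ 0.8  0.4 -1.3] 58.92678737640381 7.218361768923829 clock 18.6667
tool cm [-7.78 36.23  1.18] roll 6.7 len 37.1 from [530.1 309.6 316.8] 11.7
```

Request:
{"api": "arm_command", "payload": {
  "series": [0,-0.4,2,0,0,0,-1.1,5,0,0,0,-1.7,8,0,0,0,-2.4,11.5,0,0,0,-3.2,15,0,0]
}}

```text
clock: 19.13
eef_pos: [526.0, 153.1, 308.2]
tool_rot: [-3.142, -0.0, 0.206]
force: [1.5, 0.1, -1.9]
width: 7.6
gripper_force: 58.9
```

Request:
{"api": "arm_command", "payload": {
  "series": [0,-0.7,3.5,0,1,0,-1.5,7,0,2,0,-2.1,10,0,3,0,-2.8,13,0,5,0,-3.2,15,0,6.7]
}}

```text
clock: 19.55
eef_pos: [524.8, -3.0, 308.3]
tool_rot: [3.14, 0.0, 0.083]
force: [-0.2, 0.6, -1.2]
width: 7.6
gripper_force: 58.9
```

Request:
{"api": "arm_command", "payload": {
  "series": [0,-0.2,2,0,0,0,-0.5,4,0,0,0,-0.5,6,1.5,0,0,-0.5,6.1,3,0,0,-0.5,6.1,3,0]
}}

```text
clock: 19.97
eef_pos: [523.8, -61.9, 275.8]
tool_rot: [-3.141, 0.005, 0.085]
force: [-1.3, 0.9, -1.3]
width: 7.1
gripper_force: 58.9
```

Run:
```python
from h import *
held("x");to(526.4,-61.2,270,5)
```

```text
side n 326 eye n 189 a [27.1 85.4] b [-24.5  27.6] z 1.1 zslope -0.018
pad a,b,z [-45.9   6.7   2.5]
force [-1.3  0.9 -1.3] 58.91320288181305 7.08754120072166 clock 19.9667
tool cm [0.17 0.09 0.71] roll -0.0 len 0.7 from [524.6 -60.4 277.1] 5.0
```

Request:
{"api": "arm_command", "payload": {
  "series": [0,0.1,0.1,0.5,0,0,0.1,0.1,0.6,0,0,0.8,0.1,1.4,0,0,1.5,0.1,2.2,0,0,2.1,0.1,3,0]
}}

```text
clock: 20.43
eef_pos: [548.4, -58.8, 247.4]
tool_rot: [-3.142, -0.001, 0.089]
force: [-0.1, 0.2, -1.2]
width: 6.9
gripper_force: 58.9
```

Request:
{"api": "arm_command", "payload": {
  "series": [0,0.6,0,0.7,0,0,1.2,0,1.4,0,0,1.8,0,2.1,0,0,2.4,0,2.9,0,0,2.4,0,2.9,0]
}}

```text
clock: 20.85
eef_pos: [571.6, -57.0, 216.9]
tool_rot: [-3.141, 0.001, 0.088]
force: [-0.1, 0.1, -1.4]
width: 7.2
gripper_force: 58.9
```

Run:
```python
from h import *
held("h5",True);to(571.2,-57.3,217,5)
```

```text
side n 329 eye n 189 a [26.2 85.9] b [-59.4  27.8] z 0.9 zslope -0.031
pad a,b,z [-45.6   6.6   2.3]
force [-0.1  0.1 -1.4] 58.91000211238861 7.193630083998116 clock 20.85
tool cm [-0.01  0.02  0.08] roll 0.0 len 0.1 from [571.3 -57.1 217.8] 5.0
```

Request:
{"api": "arm_command", "payload": {
  "series": [40,0,0,0,0,40,0,0,0,0,40,0,0,0,0,40,0,0,0,0,40,0,0,0,0]
}}

```text
clock: 21.32
eef_pos: [571.3, -57.4, 219.5]
tool_rot: [3.141, -0.001, 0.088]
force: [0.1, -0.3, -0.2]
width: 34.1
gripper_force: 0.0
```

Request:
{"api": "arm_command", "payload": {
  "series": [40,0,0,-1,0,40,0,0,-3,0,40,0,0,-5.5,0,40,-1,0,-8,0,40,-2,0,-8,0]
}}

```text
clock: 21.73
eef_pos: [554.2, -59.1, 304.6]
tool_rot: [3.14, -0.01, 0.088]
force: [-0.1, 0.1, -0.2]
width: 34.3
gripper_force: 0.0
```

Run:
```python
from h import *
hung()
to(508,379.7,310,11.2,cur=(551.5,-58.5,297,5.05))
```

```text
hung 169 [ 620. -204.  197.] [660.  14. 227.]
hung 528 [ 577. -215.   92.] [643.  17. 244.]
{'n': 659, 'o': [508.5, 379.8], 'yaw': 11.1, 'eye': [571.3, 392.1], 'z': 12.1, 'ex': [-54.0, 91.0]}
tool cm [ -0.48 -44.03  -1.3 ] roll -6.2 len 44.1 from [551.5 -58.5 297. ] 5.0
```

Request:
{"api": "arm_command", "payload": {
  "series": [40,0,-2,0,0,40,0,-5,0,0,40,-0.1,-8.5,0,0,40,-0.1,-12,0,0,40,-0.2,-16,0,0]
}}

```text
clock: 22.2
eef_pos: [535.1, 100.4, 299.1]
tool_rot: [3.141, -0.0, 0.085]
force: [0.7, -0.4, -0.3]
width: 34.1
gripper_force: 0.0
```

Request:
{"api": "arm_command", "payload": {
  "series": [45,0,-4,0,0,45,0,-8,0,0,45,-0.1,-11.5,0,0,45,-0.1,-14,0,0,45,-0.2,-16,0,0]
}}

```text
clock: 22.62
eef_pos: [518.2, 262.8, 298.9]
tool_rot: [-3.14, 0.0, 0.091]
force: [0.5, 0.7, -0.2]
width: 38.5
gripper_force: 0.0
```

Request:
{"api": "arm_command", "payload": {
  "series": [50,0,-3,0,-2,50,-0.1,-6,2,-4,50,-0.1,-9,4,-6,50,-0.1,-11.8,6,-6.2,50,-0.1,-12.1,8,-6.2]
}}

```text
clock: 23.03
eef_pos: [504.9, 387.2, 218.1]
tool_rot: [-3.136, 0.0, 0.203]
force: [-0.7, 1.4, -0.1]
width: 42.9
gripper_force: 0.0
```

Request:
{"api": "arm_command", "payload": {
  "series": [50,0,0,4,0,50,0,0,8,0,50,0,0,12,0,50,0,0,15,0,50,0,0,15,0]
}}

```text
clock: 23.45
eef_pos: [503.5, 376.5, 62.4]
tool_rot: [3.136, 0.011, 0.196]
force: [-1.4, -0.6, 0.2]
width: 42.8
gripper_force: 0.0
```

Run:
```python
from h import *
hung()
to(508.3,379.7,7,11.2)
```

```text
{'n': 641, 'o': [508.3, 380.2], 'yaw': 10.9, 'eye': [571.1, 392.3], 'z': 12.4, 'ex': [-54.0, 91.0]}
tool cm [ 0.32 -0.1   5.88] roll 0.0 len 5.9 from [505.3 378.1  65.8] 11.2
```

Request:
{"api": "arm_command", "payload": {
  "series": [50,0,-0.1,2,0,50,0,-0.1,4,0,50,0,-0.1,5.6,0,50,0,-0.1,6.1,0,50,0,-0.1,6.1,0]
}}

```text
clock: 23.92
eef_pos: [507.9, 381.2, 8.9]
tool_rot: [-3.141, -0.001, 0.196]
force: [-0.6, -0.2, -1.3]
width: 42.5
gripper_force: 0.0
```

Request:
{"api": "arm_command", "payload": {
  "series": [0,0,0,0,0,0,0,0,0,0,0,0,0,0,0,0,0,0,0,0,0,0,0,0,0]
}}

```text
clock: 24.33
eef_pos: [508.5, 381.5, 10.0]
tool_rot: [-3.14, -0.003, 0.196]
force: [-0.6, -0.2, 5.5]
width: 7.5
gripper_force: 58.7
```

Request:
{"api": "arm_command", "payload": {
  "series": [0,0,0,0,0,0,0,0,-2,0,0,0,0,-5,0,0,0,0,-9,0,0,0,0,-12,0]
}}

```text
clock: 24.75
eef_pos: [507.8, 381.1, 131.0]
tool_rot: [-3.141, -0.002, 0.196]
force: [1.2, 0.5, -1.0]
width: 7.0
gripper_force: 58.9
```

Request:
{"api": "arm_command", "payload": {
  "series": [0,0,0,-4,0,0,0,0,-8,0,0,0,0,-12,0,0,0,0,-16,0,0,0,0,-18,0]
}}

```text
clock: 25.17
eef_pos: [508.7, 382.0, 314.6]
tool_rot: [-3.137, -0.008, 0.196]
force: [1.4, 0.1, -0.9]
width: 7.1
gripper_force: 58.9
```

Run:
```python
from h import *
held("x");to(520.7,6.5,305,5)
p,d,W=grab("top");C=p.astype(int)
m=(C[...,0]-C[...,2]>35)&(C[...,0]-C[...,1]>25)&(W[...,0]>540)&(W[...,0]<700)&(W[...,1]>-240)&(W[...,1]<60)
n,l,s,_=cv2.connectedComponentsWithStats(m.astype(np.uint8),connectivity=8)
for i in range(1,n):
    if s[i,4]>15:P=W[l==i];print(s[i,4],np.round(P.min(0)),np.round(P.max(0)))
```

```text
side n 672 eye n 383 a [25.9 85.2] b [-22.5  27. ] z 1.9 zslope 0.01
pad a,b,z [-45.3   5.    2.2]
force [ 1.4  0.1 -0.9] 58.89460802078247 7.050088237022823 clock 25.1667
tool cm [-6.25 37.14  1.22] roll 6.2 len 37.7 from [509.8 383.  317.2] 11.2
190 [ 593. -217.   10.] [ 664. -163.  224.]
205 [579. -80.   6.] [651. -28. 230.]
206 [ 584. -150.   12.] [656. -95. 224.]
```

Request:
{"api": "arm_command", "payload": {
  "series": [0,-0.3,2,0,0,0,-0.8,5,0,0,0,-1.3,8,0,0,0,-1.9,11.5,0,0,0,-2.5,15,0,0]
}}

```text
clock: 25.68
eef_pos: [510.9, 227.2, 307.0]
tool_rot: [3.141, 0.002, 0.197]
force: [0.5, -0.5, -1.2]
width: 7.5
gripper_force: 58.9
```

Request:
{"api": "arm_command", "payload": {
  "series": [0,-0.6,3.5,0,1,0,-1.1,7,0,2,0,-1.6,10,0,3,0,-2.1,13,0,5,0,-2.5,15,0,6.2]
}}

```text
clock: 26.1
eef_pos: [515.8, 72.7, 307.3]
tool_rot: [3.14, 0.002, 0.083]
force: [0.4, 0.2, -1.2]
width: 7.2
gripper_force: 58.9
```

Request:
{"api": "arm_command", "payload": {
  "series": [0,-0.2,2,0,0,0,-0.2,4,0,0,0,-0.2,6,1.5,0,0,-0.2,7,3,0,0,-0.2,7,3,0]
}}

```text
clock: 26.52
eef_pos: [518.2, 3.3, 275.0]
tool_rot: [3.14, 0.007, 0.083]
force: [-0.1, -0.5, -1.6]
width: 6.9
gripper_force: 58.9
```

Run:
```python
from h import *
held("x");to(520.7,6.5,270,5)
```

```text
side n 357 eye n 210 a [26.  87.2] b [-24.5  27. ] z 0.8 zslope -0.059
pad a,b,z [-46.7   6.1   2.7]
force [-0.1 -0.5 -1.6] 58.88594448566437 6.853182752719006 clock 26.5167
tool cm [ 0.18 -0.07  0.63] roll -0.1 len 0.7 from [519.    5.6 276.3] 4.9
```

Request:
{"api": "arm_command", "payload": {
  "series": [0,0.1,-0.1,0.5,0,0,0.1,-0.1,0.6,0,0,0.8,-0.1,1.4,0,0,1.5,-0.1,2.2,0,0,2.1,-0.1,3,0]
}}

```text
clock: 26.98
eef_pos: [542.9, 10.5, 247.4]
tool_rot: [-3.141, -0.001, 0.089]
force: [-0.0, -0.3, -1.2]
width: 6.8
gripper_force: 58.9
```

Request:
{"api": "arm_command", "payload": {
  "series": [0,0.6,0,0.7,0,0,1.2,0,1.4,0,0,1.8,0,2.1,0,0,2.4,0,2.8,0,0,2.4,0,2.8,0]
}}

```text
clock: 27.4
eef_pos: [566.1, 11.9, 218.1]
tool_rot: [-3.141, 0.002, 0.088]
force: [0.5, 0.0, -1.3]
width: 7.2
gripper_force: 58.9
```

Run:
```python
from h import *
held("h6",True);to(565.5,10.4,217,5)
```

```text
side n 381 eye n 220 a [26.6 85.5] b [-58.6  27.2] z 0.9 zslope -0.043
pad a,b,z [-46.5   4.8   2.7]
force [ 0.5  0.  -1.3] 58.85945677757263 7.191581259705407 clock 27.4
tool cm [-0.04  0.15  0.19] roll 0.0 len 0.2 from [565.7  11.9 218.9] 5.0
```

Release, retreat, and measure both the stand and the timer.

Request:
{"api": "arm_command", "payload": {
  "series": [40,0,0,0,0,40,0,0,0,0,40,0,0,0,0,40,0,0,0,0,40,0,0,0,0]
}}

```text
clock: 27.87
eef_pos: [565.8, 11.8, 220.5]
tool_rot: [3.142, -0.001, 0.088]
force: [0.8, -0.2, -0.1]
width: 34.0
gripper_force: 0.0
```

Request:
{"api": "arm_command", "payload": {
  "series": [40,0,0,-1,0,40,0,0,-3,0,40,0,0,-5.5,0,40,-1,0,-8,0,40,-4,0,-9,0]
}}

```text
clock: 28.28
eef_pos: [530.3, 9.0, 313.8]
tool_rot: [-3.141, -0.01, 0.088]
force: [-0.2, 0.8, 0.9]
width: 33.5
gripper_force: 0.0
```

Request:
{"api": "arm_command", "payload": {
  "series": [40,-4,0,0,0,40,-8,0,0,0,40,-11,0,0,0,40,-13,0,0,0,40,-13,0,0,0]
}}

```text
clock: 28.7
eef_pos: [391.9, -3.7, 310.8]
tool_rot: [3.141, 0.002, 0.087]
force: [0.0, 0.0, -0.7]
width: 34.1
gripper_force: 0.0
```

```bash
cat >> h.py <<'E'
def stand_top(tag=None):
    p,d,W=grab("top");C=p.astype(int)
    m=(C[...,0]-C[...,2]>35)&(C[...,0]-C[...,1]>25)&(W[...,0]>540)&(W[...,0]<700)&(W[...,1]>-240)&(W[...,1]<60)
    n,l,s,_=cv2.connectedComponentsWithStats(m.astype(np.uint8),connectivity=8)
    for i in range(1,n):
        if s[i,4]>15:P=W[l==i];print("hung",s[i,4],np.round(P.min(0)),np.round(P.max(0)))
    if tag:
        q,_=viewer.get_image("side");o=np.zeros((600,800,3),np.uint8)
        o[:600,:800]=cv2.resize(q[105:255,225:425,::-1],(800,600),interpolation=2)
        o[360:600,464:800]=cv2.resize(p[150:210,320:404,::-1],(336,240),interpolation=2);cv2.imwrite(f"pics/{tag}.png",o)
def timer(n):
    """side/top: dial centre, pointer/mark bearing (deg, from world x, +left), knob axis & bar bearing"""
    p,d,W=grab(n);C=p.astype(int);X,Y,Z=W[...,0],W[...,1],W[...,2]
    t=(X<580)&(X>380)&(Y>-420)&(Y<-270)&(Z>33)&(Z<85)
    R,G,B=C[...,0],C[...,1],C[...,2]
    wh=t&(C.min(-1)>165)&(Z<52)&(X>430)
    num,l,s,_=cv2.connectedComponentsWithStats(wh.astype(np.uint8));i=1+s[1:,4].argmax()
    (c,ra)=cv2.minEnclosingCircle(np.float32(W[l==i][:,:2]));c=np.array(c)
    near=t&(np.hypot(X-c[0],Y-c[1])<60)&(Z<58)
    r=near&(R-np.maximum(G,B)>35);g=near&(G-np.maximum(R,B)>20)&(np.hypot(X-c[0],Y-c[1])>30)
    k=t&(Z>67)
    print(n,"dial",np.round(c,1),"rad",round(ra,1))
    for nm,m in(("red",r),("green",g)):
        if m.any():q=W[m][:,:2].mean(0)-c;print(nm,m.sum(),"bearing",round(np.degrees(np.arctan2(q[1],q[0])),1),"r",round(np.hypot(*q),1),end=" ")
        if nm=="red" and m.sum()>3:
            Q=W[m][:,:2];e,E=np.linalg.eigh(np.cov(Q.T));a=E[:,1];a=a*np.sign(a@q);print("axis",round(np.degrees(np.arctan2(a[1],a[0])),1))
    if k.sum()>5:print("\nknob",k.sum(),np.round(W[k].mean(0),1),cv2.minAreaRect(np.float32(W[k][:,:2])))
E
python3 - <<'E'
from h import *
stand_top("done");timer("top");timer("side");print(monitor.read_state()["eef_pos"])
E
```

```text
hung 190 [ 593. -214.    7.] [ 664. -164.  224.]
hung 120 [618. -77. 176.] [650. -28. 238.]
hung 205 [ 584. -150.   13.] [655. -95. 222.]
hung 125 [616.  -7. 177.] [647.  43. 230.]
hung 83 [580. -80.  11.] [614. -30. 163.]
hung 76 [571. -14.  94.] [606.  36. 159.]
top dial [ 494.2 -323.4] rad 52.9
red 13 bearing 52.8 r 22.9 axis 51.9
green 6 bearing -59.1 r 49.5 
knob 46 [ 416.8 -302.8   74.2] ((416.4781799316406, -302.8900451660156), (11.099847793579102, 42.88037109375), 70.0256576538086)
side dial [ 491.9 -327.6] rad 61.5
red 10 bearing 58.5 r 25.7 axis 55.5
green 3 bearing -56.2 r 47.0 
knob 75 [ 474.6 -311.1   74.1] ((484.21453857421875, -319.1011047363281), (31.98432159423828, 187.3218994140625), 79.75955963134766)
[397.64556242  -2.92707272 310.60291188]
```

View pics/done.png

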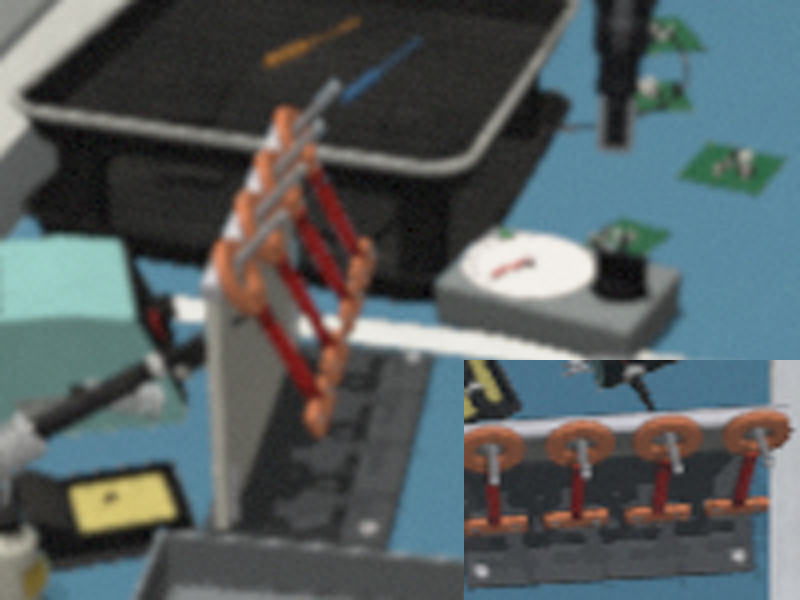

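Run:
```python
from h import *
print(np.round(monitor.read_state()["qpos"],2))
to(417,-303,160,-20,cur=(397,-3,311,5))
```

```text
[ 0.    0.16 -0.08  2.05  0.02  0.93 -1.57]
tool cm [-0.62 30.06 15.1 ] roll 25.0 len 33.6 from [397.  -3. 311.] 5.0
```

Request:
{"api": "arm_command", "payload": {
  "series": [50,0,3,0,-7,50,0,6,0,-14,50,-0.1,9,0,-21,50,-0.2,12,0,-28,50,-0.3,15,0,-35]
}}

```text
clock: 29.32
eef_pos: [407.6, -151.5, 309.9]
tool_rot: [3.141, -0.0, 0.655]
force: [1.0, 0.2, -0.4]
width: 42.9
gripper_force: 0.0
```

Request:
{"api": "arm_command", "payload": {
  "series": [50,-2,2.7,0,-7,50,-4,5.4,0,-14,50,-6,8.1,0,-21,50,-8,10.8,0,-28,50,-8.9,12.1,0,-35]
}}

```text
clock: 29.73
eef_pos: [408.6, -305.9, 309.5]
tool_rot: [3.141, 0.002, 1.255]
force: [0.5, -0.3, 0.6]
width: 42.8
gripper_force: 0.0
```

Request:
{"api": "arm_command", "payload": {
  "series": [50,0,0,2,-7,50,0,0,4,-14,50,0,0,6,-21,50,0,0,8,-28,50,0,0,10,-35]
}}

```text
clock: 30.15
eef_pos: [409.6, -300.8, 208.6]
tool_rot: [3.141, -0.0, 1.871]
force: [0.3, -0.6, -0.4]
width: 42.5
gripper_force: 0.0
```

Request:
{"api": "arm_command", "payload": {
  "series": [50,0,0,1,-7,50,0,0,2,-14,50,0,0,3,-21,50,0,0,4,-28,50,0,0,5,-35]
}}

```text
clock: 30.57
eef_pos: [409.7, -300.7, 158.9]
tool_rot: [3.141, 0.0, 2.481]
force: [0.4, -0.1, 0.8]
width: 42.6
gripper_force: 0.0
```

Request:
{"api": "arm_command", "payload": {
  "series": [50,0,0,1,-7,50,0,0,2,-14,50,0,0,3,-15,50,0,0,3,-15,50,0,0,3,-15]
}}

```text
clock: 30.98
eef_pos: [408.6, -300.2, 129.2]
tool_rot: [3.141, -0.001, 2.734]
force: [0.6, 0.7, 0.4]
width: 42.7
gripper_force: 0.0
```

Run:
```python
from h import *
to(416.7,-302.9,55,-20);print(np.round(monitor.read_state()["qpos"],2))
```

```text
tool cm [-0.85  0.07  7.42] roll -3.3 len 7.5 from [ 408.6 -300.2  129.2] 156.7
[ 0.86  0.61 -0.42  2.    0.41  0.62  1.33]
```

Request:
{"api": "arm_command", "payload": {
  "series": [50,-0.8,0.1,1,-3.3,50,-0.8,0.1,3,-3.3,50,-0.8,0.1,5,-3.3,50,-0.8,0.1,7.4,-3.3,50,-0.8,0.1,7.4,-3.3]
}}

```text
clock: 31.4
eef_pos: [414.8, -301.6, 53.4]
tool_rot: [3.141, -0.005, 2.793]
force: [-0.5, 0.7, -0.1]
width: 42.9
gripper_force: 0.0
```

Request:
{"api": "arm_command", "payload": {
  "series": [0,0,0,0,0,0,0,0,0,0,0,0,0,0,0,0,0,0,0,0,0,0,0,0,0]
}}

```text
clock: 31.82
eef_pos: [417.1, -303.6, 57.5]
tool_rot: [-3.14, 0.003, 2.794]
force: [-0.1, -1.8, 7.4]
width: 9.3
gripper_force: 62.4
```

Run:
```python
from h import *
s=monitor.read_state();print(s["eef_pos"],s["tool_rot"],s["torque"],s["width"])
timer("top");timer("side")
```

```text
[ 417.1218616  -303.57803783   57.54398041] [-3.14022313e+00  3.02449207e-03  2.79395561e+00] [-0.20892732  0.19746265 -0.00348846] 9.285159876026386
top dial [ 494.2 -323.5] rad 53.1
red 14 bearing 53.6 r 21.9 axis 51.4
green 6 bearing -58.8 r 49.0 side dial [ 490.2 -326.3] rad 59.8
red 11 bearing 50.7 r 24.5 axis 54.9
green 3 bearing -53.0 r 45.1 
knob 94 [ 462.8 -305.    75.5] ((485.39227294921875, -313.4841613769531), (32.504974365234375, 191.34400939941406), 77.82537078857422)
```

Request:
{"api": "arm_command", "payload": {
  "series": [0,0,0,0,7,0,0,0,0,14,0,0,0,0,21,0,0,0,0,28,0,0,0,0,35]
}}

```text
clock: 32.33
eef_pos: [416.5, -304.4, 57.5]
tool_rot: [-3.141, 0.004, 2.177]
force: [-2.3, -2.7, 5.9]
width: 9.2
gripper_force: 62.4
```

Request:
{"api": "arm_command", "payload": {
  "series": [0,0,0,0,7,0,0,0,0,14,0,0,0,0,21,0,0,0,0,28,0,0,0,0,35]
}}

```text
clock: 32.75
eef_pos: [415.7, -304.7, 57.5]
tool_rot: [3.141, 0.003, 1.565]
force: [-4.9, -4.2, 7.0]
width: 9.4
gripper_force: 62.6
```

Request:
{"api": "arm_command", "payload": {
  "series": [0,0,0,0,7,0,0,0,0,14,0,0,0,0,21,0,0,0,0,28,0,0,0,0,35]
}}

```text
clock: 33.17
eef_pos: [414.8, -304.5, 57.5]
tool_rot: [3.141, 0.002, 0.954]
force: [-7.0, -2.9, 8.6]
width: 9.7
gripper_force: 62.9
```

Request:
{"api": "arm_command", "payload": {
  "series": [0,0,0,0,7,0,0,0,0,14,0,0,0,0,21,0,0,0,0,28,0,0,0,0,35]
}}

```text
clock: 33.58
eef_pos: [414.1, -303.7, 57.5]
tool_rot: [3.141, 0.001, 0.343]
force: [-7.6, -1.9, 11.9]
width: 9.6
gripper_force: 63.2
```

Request:
{"api": "arm_command", "payload": {
  "series": [0,0,0,0,7,0,0,0,0,14,0,0,0,0,21,0,0,0,0,28,0,0,0,0,35]
}}

```text
clock: 34.0
eef_pos: [414.0, -302.8, 57.5]
tool_rot: [-3.141, 0.001, -0.267]
force: [-7.9, 1.7, 14.8]
width: 9.6
gripper_force: 63.5
```

Request:
{"api": "arm_command", "payload": {
  "series": [0,0,0,0,7,0,0,0,0,14,0,0,0,0,21,0,0,0,0,28,0,0,0,0,35]
}}

```text
clock: 34.42
eef_pos: [414.5, -302.0, 57.5]
tool_rot: [-3.14, 0.002, -0.878]
force: [-6.3, 2.1, 15.6]
width: 9.3
gripper_force: 63.6
```

Run:
```python
from h import *
s=monitor.read_state();print(s["eef_pos"],np.degrees(s["tool_rot"][2]),s["qpos"][6],s["width"],s["force"])
timer("top");timer("top")
s=monitor.read_state();print(s["eef_pos"],np.degrees(s["tool_rot"][2]))
```

```text
[ 414.47625594 -301.95741196   57.47155272] -50.282603750445745 -1.0591454966602212 9.301708823935547 [-6.27730893  2.13466468 15.60450065]
top dial [ 493.7 -323.3] rad 53.4
red 15 bearing -52.2 r 21.8 axis -53.2
green 6 bearing -58.2 r 49.2 
knob 12 [ 408.5 -289.3   73.7] ((409.5613708496094, -289.982421875), (10.206034660339355, 13.03866958618164), 75.70118713378906)
top dial [ 494.3 -322.8] rad 53.3
red 13 bearing -55.4 r 19.7 axis -55.3
green 6 bearing -59.2 r 49.5 
knob 13 [ 409.7 -289.    74.1] ((412.3218688964844, -286.6136779785156), (21.15693473815918, 9.440093994140625), 24.449216842651367)
[ 414.49569076 -301.96831509   57.47619094] -50.12084530413854
```

```bash
cat >> h.py <<'E'
def fine(n,k=3):
    c=viewer.camera_model(n);Ki=np.linalg.inv(c["mtx"]);O=-c["R"].T@c["t"]
    p=np.mean([viewer.get_image(n)[0].astype(float) for _ in range(k)],0)
    u,v=np.meshgrid(np.arange(640),np.arange(400));r=np.stack([u,v,np.ones_like(u)],-1)@Ki.T@c["R"]
    X=O+r*((42-O[2])/r[...,2])[...,None];X=X[...,:2]
    D=np.hypot(*(X-[494,-323.5]).transpose(2,0,1));R,G,B=p[...,0],p[...,1],p[...,2]
    wh=(p.min(-1)>165)&(D<62)
    nn,l,s,_=cv2.connectedComponentsWithStats(wh.astype(np.uint8));i=1+s[1:,4].argmax()
    h=cv2.convexHull(np.float32(X[l==i]));e=cv2.fitEllipse(h);ctr=np.array(e[0])
    b=lambda q:round(np.degrees(np.arctan2(q[1],q[0])),1)
    g=np.clip(G-np.maximum(R,B)-6,0,None)*(D<62)*(D>36);rd=np.clip(R-np.maximum(G,B)-12,0,None)*(D<48)
    q=(X*g[...,None]).sum((0,1))/g.sum();w=(X*rd[...,None]).sum((0,1))/rd.sum()
    m=rd>0;E=np.linalg.eigh(np.cov(X[m].T,aweights=rd[m]))[1][:,1];E=E*np.sign(E@(w-ctr))
    print(n,"ctr",np.round(ctr,1),np.round(e[1],0),"green",b(q-ctr),round(np.hypot(*(q-ctr)),1),"red",b(w-ctr),"axis",b(E),"green from (494.2,-323.3):",b(q-[494.2,-323.3]))
E
python3 - <<'E'
from h import *
fine("top",4);fine("side",4)
E
```

```text
top ctr [ 495.6 -323.2] [ 99. 105.] green -60.3 50.1 red -59.5 axis -53.8 green from (494.2,-323.3): -58.9
side ctr [ 491.4 -321.1] [108. 111.] green -61.0 58.8 red -63.1 axis -57.8 green from (494.2,-323.3): -62.4
```

Request:
{"api": "arm_command", "payload": {
  "series": [0,0,0,0,3,0,0,0,0,6,0,0,0,0,9,0,0,0,0,11.5,0,0,0,0,11.5]
}}

```text
clock: 35.33
eef_pos: [414.7, -301.8, 57.5]
tool_rot: [-3.141, 0.002, -1.074]
force: [-6.3, 3.8, 16.2]
width: 9.5
gripper_force: 63.9
```

Run:
```python
from h import *
fine("top",4)
t=np.mean([viewer.get_image("top")[0].astype(float) for _ in range(3)],0)[198:240,398:446,::-1]
s=np.mean([viewer.get_image("side")[0].astype(float) for _ in range(3)],0)[155:200,330:400,::-1]
o=np.zeros((600,800,3),np.uint8);a=cv2.resize(t.astype(np.uint8),None,fx=9,fy=9,interpolation=2);b=cv2.resize(s.astype(np.uint8),(360,230),interpolation=2)
o[:a.shape[0],:a.shape[1]]=a;o[:230,438:798]=b;cv2.imwrite("pics/dial.png",o[:400])
s=monitor.read_state();print(np.degrees(s["tool_rot"][2]),s["force"])
```

```text
top ctr [ 495.6 -323.1] [ 99. 105.] green -60.4 50.1 red -65.1 axis -59.2 green from (494.2,-323.3): -58.9
-61.43648303222971 [-6.58266657  2.39269547 16.1413385 ]
```

View pics/dial.png

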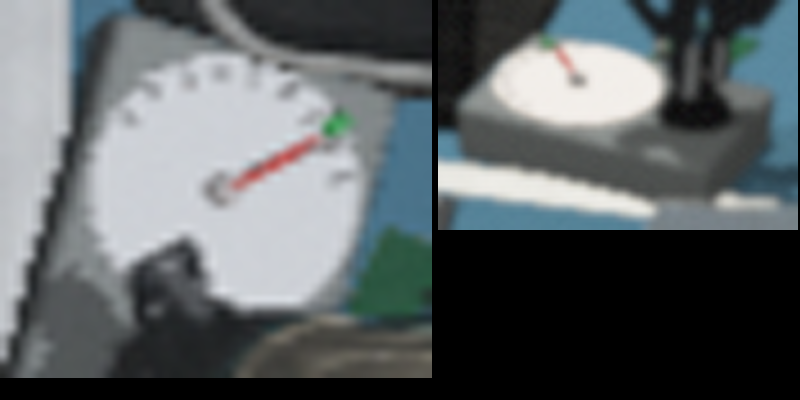

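Run:
```python
from h import *
c=viewer.camera_model("top");Ki=np.linalg.inv(c["mtx"]);O=-c["R"].T@c["t"]
u,v=np.meshgrid(np.arange(640),np.arange(400));r=np.stack([u,v,np.ones_like(u)],-1)@Ki.T@c["R"]
pl=lambda z:(O+r*((z-O[2])/r[...,2])[...,None])[...,:2]
X=pl(42);D=np.hypot(*(X-[494,-323.5]).transpose(2,0,1))
ims=[cv2.imread("pics/top0.png")[:,:,::-1].astype(float),np.mean([viewer.get_image("top")[0].astype(float) for _ in range(5)],0)]
L=[]
for p in ims:
    R,G,B=p[...,0],p[...,1],p[...,2]
    rd=np.clip(R-np.maximum(G,B)-12,0,None)*(D<46);w=(X*rd[...,None]).sum((0,1))/rd.sum();m=rd>0
    E=np.linalg.eigh(np.cov(X[m].T,aweights=rd[m]))[1][:,1];E*=np.sign(E[0])
    g=np.clip(G-np.maximum(R,B)-8,0,None)*(D<62)*(D>36)
    q=[(pl(z)*g[...,None]).sum((0,1))/g.sum() for z in(42,45)]
    L.append((w,E));print(w,np.degrees(np.arctan2(E[1],E[0])),q)
    if len(L)==2:
        (a,A),(b,Bv)=L;t=np.linalg.solve(np.c_[A,-Bv],b-a);h=a+t[0]*A;print("hub",h)
        for H in(h,np.array([494.2,-323.3])):
            for k in q:d=k-H;print(H,"mark",np.degrees(np.arctan2(d[1],d[0])),"red",np.degrees(np.arctan2(*(w-H)[::-1])))
```

```text
[ 507.88759653 -306.21309433] 51.74015858156443 [array([ 520.28623259, -366.56941927]), array([ 520.21587548, -365.67093595])]
[ 504.76567108 -342.900674  ] -59.39350614796031 [array([ 520.36040072, -366.60033824]), array([ 520.28987308, -365.70178383])]
hub [ 493.70308695 -324.19970358]
[ 493.70308695 -324.19970358] mark -57.84239116613403 red -59.3935061479604
[ 493.70308695 -324.19970358] mark -57.355833649628856 red -59.3935061479604
[ 494.2 -323.3] mark -58.861241117342026 red -61.673276358358805
[ 494.2 -323.3] mark -58.39595993293247 red -61.673276358358805
```

Request:
{"api": "arm_command", "payload": {
  "series": [0,0,0,0,-1,0,0,0,0,-2,0,0,0,0,-3.4,0,0,0,0,-3.4,0,0,0,0,-3.4]
}}

```text
clock: 36.5
eef_pos: [414.6, -301.8, 57.5]
tool_rot: [-3.14, 0.002, -1.013]
force: [-6.3, 2.9, 16.2]
width: 9.3
gripper_force: 63.7
```

Request:
{"api": "arm_command", "payload": {
  "series": [40,0,0,0,0,40,0,0,0,0,40,0,0,0,0,40,0,0,0,0,40,0,0,0,0]
}}

```text
clock: 36.92
eef_pos: [416.6, -302.3, 55.9]
tool_rot: [-3.141, -0.0, -1.011]
force: [0.2, -0.3, 0.6]
width: 34.5
gripper_force: 0.0
```

Request:
{"api": "arm_command", "payload": {
  "series": [40,0,0,-2,0,40,0,0,-5,0,40,0,0,-9,0,40,0,0,-13,0,40,0,0,-17,0]
}}

```text
clock: 37.33
eef_pos: [415.8, -302.1, 227.4]
tool_rot: [3.141, 0.001, -1.012]
force: [1.1, 0.8, 0.7]
width: 34.2
gripper_force: 0.0
```

Request:
{"api": "arm_command", "payload": {
  "series": [40,0,0,-1,0,40,0,0,-1,0,40,0,0,-1,0,40,0,0,-1,0,40,0,0,-1,0]
}}

```text
clock: 37.75
eef_pos: [415.6, -301.5, 234.3]
tool_rot: [3.14, 0.003, -1.012]
force: [-0.4, 0.2, 0.5]
width: 34.3
gripper_force: 0.0
```

Run:
```python
from h import *
fine("top",5);stand_top();hung()
p,d,W=grab("side");m=(W[...,2]>60)&(W[...,2]<110)&(W[...,0]>640)&(W[...,0]<800)&(W[...,1]>80)&(W[...,1]<260);print("bottle pts",m.sum(),np.round(W[m].mean(0)) if m.any() else "",np.round(W[m].max(0)))
m0=cloud("side",np.load("pics/side0.npy"));m=(m0[...,2]>60)&(m0[...,2]<110)&(m0[...,0]>640)&(m0[...,0]<800)&(m0[...,1]>80)&(m0[...,1]<260);print("before",m.sum(),np.round(m0[m].mean(0)))
s=monitor.read_state();print(s["eef_pos"],s["clock"],s["force"])
```

```text
top ctr [ 494.1 -322.7] [103. 104.] green -59.1 51.1 red -60.5 axis -57.4 green from (494.2,-323.3): -58.9
hung 191 [ 593. -213.   12.] [ 665. -163.  224.]
hung 205 [580. -81.  93.] [651. -28. 232.]
hung 126 [ 626. -145.   85.] [655. -95. 223.]
hung 127 [616.  -7. 176.] [647.  43. 226.]
hung 80 [ 584. -150.   12.] [621. -99. 168.]
hung 75 [571. -14.  97.] [606.  36. 160.]
hung 1043 [ 569. -217.   69.] [660.  46. 245.]
bottle pts 273 [771. 106.  80.] [800. 154. 104.]
before 272 [771. 106.  80.]
[ 416.14461114 -302.43292452  235.73600956] 38.15 [ 0.0326655  -0.17984389 -0.22601511]
```

```bash
python3 -c "
from cell import workorder
print(workorder.finish_job())"
```

```text
the job is handed in; nothing more can be done
None
```

I hung all four bus links by their eyes on separate pegs, turned the knob until the pointer stood on the green mark (within about 2°, by my measurements), left the flux bottle standing, and handed the job in at 38 s; no verdict came back.

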